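Charge the bench mill with the right grinding cylinders

ROBOT

A 6-joint arm with a two-finger parallel gripper is mounted at the origin on the work surface. World frame = base frame: x ahead of the robot, y to its left, z up, the work surface at z = 0. Lengths are in m, angles in degrees, forces in N, time in s.
With the tool pointing down it reaches from about 0.35 to 0.925 m from the base axis. Payload 6.4 kg.
Tool frame: the origin (TCP) lies on the centre line of the jaws, within the pads' length; the fingertips stand 11 mm ahead of it and the grasp point (between the pads) lies 8 mm behind it; z points along the fingers, y is the line along which they close (so a half turn about z gives the same grasp; the last joint's range is limited). The gripper opens to 94 mm and grips with 3 to 60 N. Pads are 16 mm wide; open, the fingers measure 119 mm over their backs; the gripper's body (75 mm by 177 mm) begins 78 mm behind the grasp point.
Start: joints at [-76.209, 14.043, 89.255, -0, 76.702, -9.975], TCP at [0.262, -0.595, 0.216] pointing down, gripper open.
Joint ranges: [-179.41, 179.41], [-58.25, 129.5], [7.25, 145.43], [-54.29, 234.29], [11.92, 165.04], [-157.13, 157.13]. Speed limits (degrees/s): [147.25, 147.25, 180, 180, 180, 180].

INTERFACE

Orientations are given as [roll, pitch, yaw] about the fixed x, y, z axes, in that order (R = Rz(yaw) Ry(pitch) Rx(roll)).
In Python, from bench import ctrl, viewer, job gives the robot as it stands. The module is installed in compiled form; this text tells all that it offers.
- The arm moves only by the tool carry_out, never from a script. Its argument "motion" is a list of rows, each an object of numbers: "claw": the closure, from 0 (fully open) to 1 (shut); "dx", "dy", "dz": the shift along the tool's x, y, z scaled (see below); "ax", "ay", "az": the turn, a rotation vector about the tool's x, y, z scaled (see below). A call has 1 to 8 rows; each row shifts and turns the commanded pose from where the row before left it, along the tool's axes as they then stand; what a row does not reach is not made up. The controller multiplies each number of a shift by 200 mm and each number of a turn by 90 degrees. A row lasts 1/12 s, in which the tool goes at most 41.7 mm and 7.16 degrees, less where a joint would pass 70% of its speed; a pose out of reach is approached as far as the arm can. A call with a number of a shift or a turn outside -1 to 1 is refused whole. A call with a gripper value outside its range is refused whole. The fingers move at their own pace and stop on an object; "grip_force" is the grip in N (left out, the last holds). Time passes only in rows, so rows that do not move let the fingers close. It gives the time, the measured TCP pose, the force, the opening and the grip force at its end, in the units of the state.
- ctrl.get_state(): the state, without advancing time (a new reading comes with each control period).
- viewer.grab_frame(name): name is "scene" or "top" or "wrist"; returns (picture, depth): 384x512x3 uint8, blue, green, red; 384x512 float32, m along the optical axis (not along the pixel's ray), 0 where there is no reading.
- viewer.calibration(name): a dict with "camera_matrix" (3x3 intrinsics, pixels), "rvec" (rotation vector, rad) and "tvec" (3), from world to camera coordinates, as OpenCV has them. Camera axes: x right, y down, z forward; pixel columns grow to the right and rows downward; lengths in m; the calibration is good to about 2 mm. A picture is of the moment at which its call begins: read the wrist's pose just before it. calibration takes no time and is no camera call; for the wrist camera it gives the pose at the moment of the call.
- job.finish_job(): hands the job in; it is judged then, once.
The state is a dict: "clock": time; "joint_positions": joint angles; "qd": joint speeds; "joint_efforts": joint torques, N m; "position": TCP position; "orientation": TCP orientation; "force": force on the tool from outside, world axes, zero at the start; "moment": the same for the moment, N m; "width": finger opening in m; "gripper_force": force on a finger pad.
Only numpy, scipy, OpenCV 4.12 (cv2) and the standard library are available. Lean on these libraries where they do the work, as an engineer would, in place of code of your own. Each camera call takes 0.05 s, during which the arm holds its last target. There are 200 camera calls.

TASK

Get the glaze mill ready to run with only the middle-size (32 mm) grinding cylinders: throw the clamp back, lift the lid off and set it down, move any wrong-size cylinders left in the jar into the black tub, and put every middle-size cylinder from the tray into the jar, leaving the smaller and larger ones on the tray. Only when the jar is fully charged, put the lid back on, fully home, and then bring the clamp handle upright again so that the lid is clamped down. Leave the glaze pot and the cup alone.

Things in the scene. Friction and masses are not known exactly. Their poses are not given: they have to be found in the camera images.
- mill: Blue bench mill fixed on the table, housing 225 x 180 mm, 60 mm high, with an upright white porcelain jar on it. Origin on the jar's axis at table height; the clamp is on its -x side (towards the robot); the housing runs from x = -130 to +95 mm and y = -90 to +90 mm.
- jar_floor (a point): Centre of the jar's inner floor, 68 mm above the table. Jar: inner diameter 124 mm, outer 136 mm, 52 mm deep. Axes as the mill's.
- jar_rim (a point): Centre of the jar's mouth, at rim height, 120 mm above the table. Axes as the mill's.
- clamp (a joint): Toggle clamp on the mill, rad: 0 = clamped down (handle upright, 50 mm arm lying level across the edge of the lid), 1.25 = thrown fully back (handle leaning away from the jar, arm pointing up, clear of the lid from about 0.9). Stays where it is left (about 2 N at the ball). Pivot axis along the mill's y, at x = -106 mm, z = 137 mm in the mill's frame.
- clamp_ball (a point): Centre of the black 24 mm ball on the clamp's handle, 78 mm from the pivot (straight above it when clamped). Handle under the ball: 12 x 14 mm bar.
- lid: White porcelain jar lid, 144 mm diameter. Origin at the centre of the underside of its 112 mm plug (6 mm high, bottom edge bevelled), z up; flange from z = 6 to 16 mm; black knob 28 mm diameter from z = 16 to 48 mm on top. Seated, its origin is 6 mm below the rim. 350 g. On the jar at the start.
- mat: Round black rubber mat fixed on the table, 160 mm diameter, 4 mm thick: a free place to set the lid down. Origin at the centre of its underside.
- tub: Square black reject tub fixed on the table, outside 100 x 100 mm, 45 mm high, walls and floor 4 mm. Origin at the centre of its underside.
- tray: Shallow wooden tray of grinding cylinders, fixed, 290 mm along its x by 170 mm along its y, rim 10 mm high, floor 4 mm thick. Origin at the centre of its underside.
- fit1: middle-size grinding cylinder, plain white ceramic, 32 mm diameter and 32 mm tall, standing in the tray at the start; belongs in the jar. Origin at its centre, z along its axis. About 93 g. May be absent.
- fit2: middle-size grinding cylinder, plain white ceramic, 32 mm diameter and 32 mm tall, standing in the tray at the start; belongs in the jar. Origin at its centre, z along its axis. About 93 g. May be absent.
- fit3: middle-size grinding cylinder, plain white ceramic, 32 mm diameter and 32 mm tall, standing in the tray at the start; belongs in the jar. Origin at its centre, z along its axis. About 93 g. May be absent.
- fit4: middle-size grinding cylinder, plain white ceramic, 32 mm diameter and 32 mm tall, standing in the tray at the start; belongs in the jar. Origin at its centre, z along its axis. About 93 g. May be absent.
- small1: small look-alike grinding cylinder, white ceramic, 24 mm diameter and 24 mm tall, on the tray; stays there. Origin at its centre, z along its axis. About 39 g.
- small2: small look-alike grinding cylinder, white ceramic, 24 mm diameter and 24 mm tall, on the tray; stays there. Origin at its centre, z along its axis. About 39 g.
- large1: large look-alike grinding cylinder, white ceramic, 40 mm diameter and 40 mm tall, on the tray; stays there. Origin at its centre, z along its axis. About 181 g.
- large2: large look-alike grinding cylinder, white ceramic, 40 mm diameter and 40 mm tall, on the tray; stays there. Origin at its centre, z along its axis. About 181 g.
- odd_small: wrong-size small (24 mm diameter, 24 mm tall) white ceramic grinding cylinder left in the jar, under the lid, at the start; belongs in the tub. Origin at its centre, z along its axis. About 39 g. May be absent.
- odd_large: wrong-size large (40 mm diameter, 40 mm tall) white ceramic grinding cylinder left in the jar, under the lid, at the start; belongs in the tub. Origin at its centre, z along its axis. About 181 g. May be absent.
- glaze_pot: Bystander: closed grey plastic pot, 60 mm diameter, 60 mm high, to the right of the tray. Origin under its centre.
- plaster_cup: Bystander: white cup, 70 mm diameter, 60 mm high, beyond the mat and the mill. Origin under its centre.

How it is judged:
By the outcome, as a careful person would: the job done as asked, in the order asked, and still so for the second after the job is handed in, with the robot touching nothing.
Of fit1, fit2, fit3, fit4 only 2 to 4 are there at a start; the rules pass over those that are not, and their reading is None.
Of odd_small, odd_large only 1 to 2 are there at a start; the rules pass over those that are not, and their reading is None.
At some moment in a run one of fit1, fit2, fit3, fit4, odd_small, odd_large may be knocked a few centimetres aside while the robot is not near it.
It also fails if it takes over 210 s, if anything falls off the work surface, if the arm or the gripper's body presses on something with over 40 N, if the wrist force passes 120 N, or if a joint passes its speed limit or range.

## Working session

There is one attempt and no reset: what is moved stays moved. The work goes in short steps, Python scripts to look and compute and a tool call to move; the robot and the scene stay as the last step left them, time stands still between calls to the robot, and variables do not carry over. Pictures are saved under pics/ and viewed, at most 14 in all, crops included, and the job is handed in when it is done.

Besides the shell and the picture viewer there is one more tool, called in YAML: its name, and indented under it one key for each argument. carry_out: Moves the arm, as the interface text tells. Shifts and turns lie within -1 to 1; 1 stands for 200 mm of shift or 90 degrees of turn. Its arguments: {"type":"object","properties":{"motion":{"type":"array"},"grip_force":{"type":"number"}},"required":["motion"]}

```bash
mkdir -p pics; cat > h.py <<'E'
import numpy as np, cv2
from bench import ctrl, viewer, job
from scipy.spatial.transform import Rotation as R
def cal(n):
    c=viewer.calibration(n); return np.array(c["camera_matrix"],float),cv2.Rodrigues(np.array(c["rvec"],float))[0],np.array(c["tvec"],float).ravel()
def unproj(c,u,v,d):
    K,Rm,t=c; p=np.linalg.inv(K)@np.array([u,v,1.])*d; return Rm.T@(p-t)
def onplane(c,u,v,z):
    K,Rm,t=c; o=-Rm.T@t; r=Rm.T@np.linalg.inv(K)@np.array([u,v,1.]); return o+r*(z-o[2])/r[2]
def proj(c,p):
    K,Rm,t=c; q=K@(Rm@np.array(p,float)+t); return q[:2]/q[2]
def grab(n):
    c=cal(n); im,d=viewer.grab_frame(n); np.savez(f'{n}.npz',im=im,d=d,K=c[0],R=c[1],t=c[2]); return c,im,d
def load(n):
    z=np.load(f'{n}.npz'); return (z['K'],z['R'],z['t']),z['im'],z['d']
E
python3 - <<'E'
from h import *
print(ctrl.get_state())
a=[]
for n in("top","scene"):
    c,im,d=grab(n); print(n,c[0].tolist(),(-c[1].T@c[2]).round(3),c[1].round(2).tolist()); cv2.imwrite(f'pics/{n}0.png',cv2.resize(im,(800,600),interpolation=cv2.INTER_CUBIC))
E
```

```text
{'clock': 0.0, 'joint_positions': array([-7.62091132e+01,  1.40846382e+01,  8.93241420e+01, -1.06036798e-03,
        7.67013615e+01, -9.97608248e+00]), 'qd': array([-0.08742693, -0.15999446, -0.01314769,  0.11400893,  0.0563856 ,
        0.00891295]), 'joint_efforts': array([-4.91841838e-04, -4.15828228e+01, -3.14599729e+01,  6.84934692e-02,
        3.30710714e-02, -1.53161027e-04]), 'position': array([ 0.26181324, -0.59430819,  0.21534676]), 'orientation': array([-1.79891345e+02, -1.80647652e-02,  2.37671971e+01]), 'force': array([0.54795643, 0.01442461, 0.84222527]), 'moment': array([-0.05089118, -0.09523736,  0.07067024]), 'gripper_force': 0.0, 'width': 0.09418390662472846}
top [[350.8910772098544, 0.0, 255.32169772830247], [0.0, 350.8910772098544, 192.99761552718184], [0.0, 0.0, 1.0]] [ 0.469 -0.076  1.146] [[-0.02, -1.0, -0.01], [-1.0, 0.02, -0.08], [0.08, 0.01, -1.0]]
scene [[452.53643501045656, 0.0, 256.7742306081332], [0.0, 452.53643501045656, 196.6714330163451], [0.0, 0.0, 1.0]] [ 1.008 -0.742  0.822] [[0.84, 0.55, -0.01], [0.35, -0.54, -0.77], [-0.43, 0.64, -0.64]]
```

View pics/top0.png

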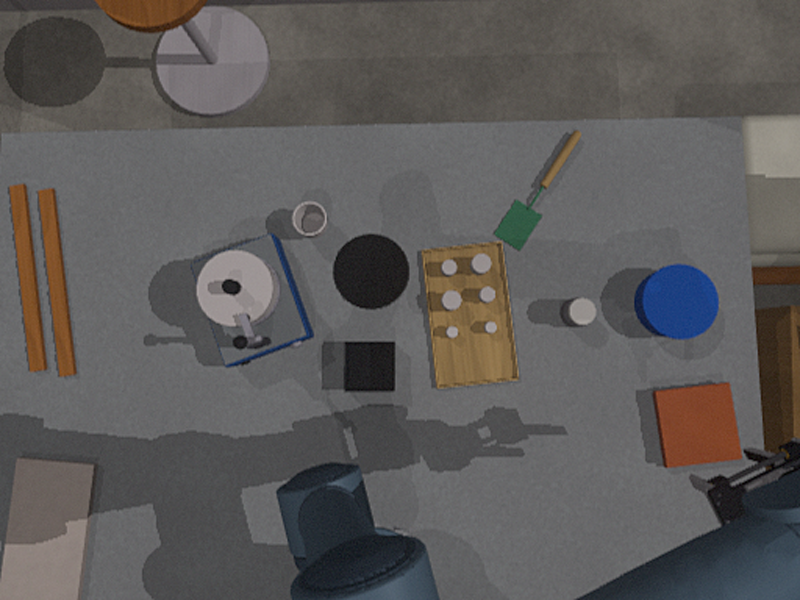

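View pics/scene0.png

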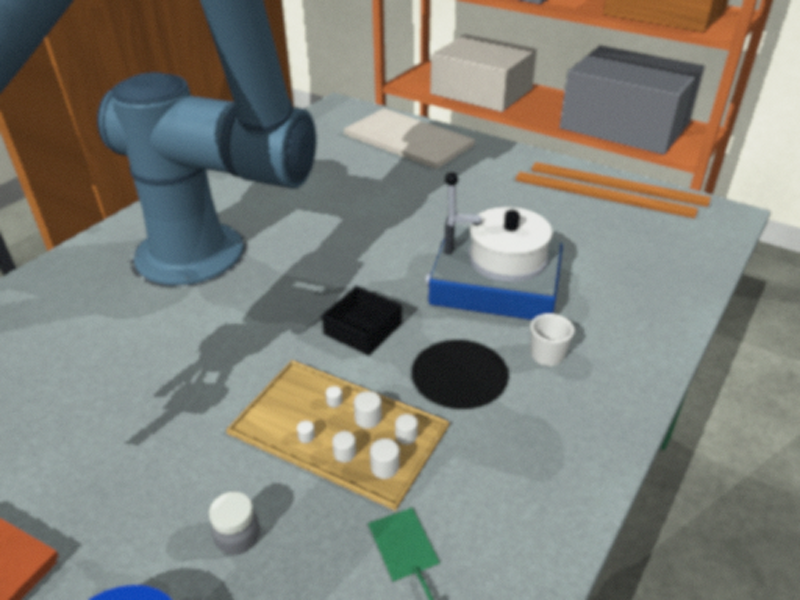

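The top view shows the lid at (236,288), clamp ball at (240,342), mat at (371,271), tub at (370,366) and tray at (470,315). On the tray, the mid-size cylinders look like (449,267) and (487,294), the large ones (482,264) and (452,299), and the small ones (452,332) and (490,327). I'll measure them now.

```bash
python3 - <<'E'
from h import *
for n in("top","scene"):
    c,im,d=load(n); K,Rm,t=c
    v,u=np.mgrid[:384,:512]; P=np.stack([(u-K[0,2])/K[0,0]*d,(v-K[1,2])/K[1,1]*d,d],-1); W=(P-t)@Rm
    np.save(n+'W.npy',W)
    ok=d>0
    s=512/800
    pts={'top':dict(fa=(449,267),fb=(487,294),La=(482,264),Lb=(452,299),sa=(452,332),sb=(490,327),lid=(245,270),knob=(231,287),ball=(240,342),mat=(371,271),tubfloor=(370,366),pot=(578,311),cup=(309,218),arm=(243,322)),
     'scene':dict(fa=(406,423),fb=(344,438),La=(384,452),Lb=(368,402),sa=(333,392),sb=(305,428),knob=(512,215),ball=(451,178),mat=(460,373),)}[n]
    for k,(x,y) in pts.items():
        i,j=int(y*s),int(x*s); print(n,k,W[i,j].round(3),end=' ')
        # component: within 5 mm height of that pixel & 30mm
        m=(abs(W[...,2]-W[i,j,2])<.005)&ok&(np.linalg.norm(W[...,:2]-W[i,j,:2],axis=-1)<.09)
        l,lab=cv2.connectedComponents(m.astype(np.uint8),connectivity=4)
        mm=lab==lab[i,j]; q=W[mm]; print('comp',mm.sum(),((q.min(0)+q.max(0))/2).round(4)[:2],q.mean(0).round(4),'ext',(q.max(0)-q.min(0)).round(3)[:2], 'eqd',round(2*np.sqrt(mm.sum()/np.pi)*np.median(d[mm])/K[0,0],4))
c,im,d=load('top')
for nm,z,pp in(('mill',.06,[(275,236),(312,334),(227,365),(192,262)]),('tray',.01,[(422,251),(501,241),(519,379),(436,388)]),('tub',.045,[(345,342),(395,342),(395,391),(345,391)])):
    q=np.array([onplane(c,x*s,y*s,z) for x,y in pp])[:,:2]; print(nm,q.round(4).tolist(),q.mean(0).round(4))
cv2.imwrite('pics/crop1.png',np.hstack([cv2.resize(im[140:245,110:215],(400,400),interpolation=cv2.INTER_CUBIC),cv2.resize(im[150:255,250:355],(400,400),interpolation=cv2.INTER_CUBIC)]))
E
```

```text
top fa [ 0.631 -0.165  0.036] comp 77 [ 0.6295 -0.1666] [ 0.6298 -0.1656  0.0366] ext [0.028 0.029] eqd 0.0315
top fb [ 0.572 -0.239  0.04 ] comp 59 [ 0.5735 -0.2411] [ 0.5733 -0.2426  0.0375] ext [0.029 0.029] eqd 0.0274
top La [ 0.635 -0.231  0.045] comp 116 [ 0.6365 -0.2305] [ 0.6359 -0.2296  0.0447] ext [0.036 0.038] eqd 0.0384
top Lb [ 0.563 -0.169  0.045] comp 121 [ 0.5629 -0.1688] [ 0.5623 -0.1681  0.0453] ext [0.038 0.038] eqd 0.039
top sa [ 0.498 -0.169  0.022] comp 1 [ 0.4975 -0.1692] [ 0.4975 -0.1692  0.0219] ext [0. 0.] eqd 0.0036
top sb [ 0.469 -0.076  1.146] comp 196608 [ 0.8444 -0.0577] [ 0.6712 -0.06   -0.1192] ext [1.77  2.906] eqd 1.6366
top lid [0.619 0.226 0.131] comp 1492 [0.5927 0.2417] [0.5932 0.2389 0.1303] ext [0.125 0.14 ] eqd 0.1274
top knob [0.583 0.241 0.164] comp 73 [0.5846 0.2438] [0.5849 0.2434 0.1621] ext [0.026 0.026] eqd 0.0273
top ball [0.483 0.204 0.229] comp 22 [0.483  0.2063] [0.4824 0.2062 0.2264] ext [0.016 0.013] eqd 0.0139
top mat [ 0.629 -0.004  0.006] comp 1868 [ 0.6293 -0.0034] [ 0.6297 -0.005   0.0045] ext [0.173 0.178] eqd 0.16
top tubf
[... 1022 characters left out ...]
9] comp 70 [ 0.5072 -0.2485] [ 0.5076 -0.2496  0.0282] ext [0.024 0.023] eqd 0.0216
scene knob [0.589 0.234 0.165] comp 44 [0.5849 0.2415] [0.5856 0.2412 0.1626] ext [0.025 0.025] eqd 0.0203
scene ball [0.485 0.199 0.223] comp 37 [0.4847 0.201 ] [0.4847 0.2009 0.2231] ext [0.019 0.02 ] eqd 0.0183
scene mat [ 0.632 -0.007  0.006] comp 2415 [ 0.6321 -0.0075] [ 0.6332 -0.0103  0.0045] ext [0.179 0.177] eqd 0.1408
mill [[0.6943, 0.1839], [0.496, 0.1102], [0.4379, 0.2788], [0.6447, 0.351]] [0.5682 0.231 ]
tray [[0.6666, -0.1127], [0.6845, -0.2782], [0.3977, -0.3058], [0.3822, -0.1354]] [ 0.5328 -0.208 ]
tub [[0.4792, 0.0466], [0.4775, -0.0537], [0.3803, -0.052], [0.382, 0.0475]] [ 0.4297 -0.0029]
```

View pics/crop1.png

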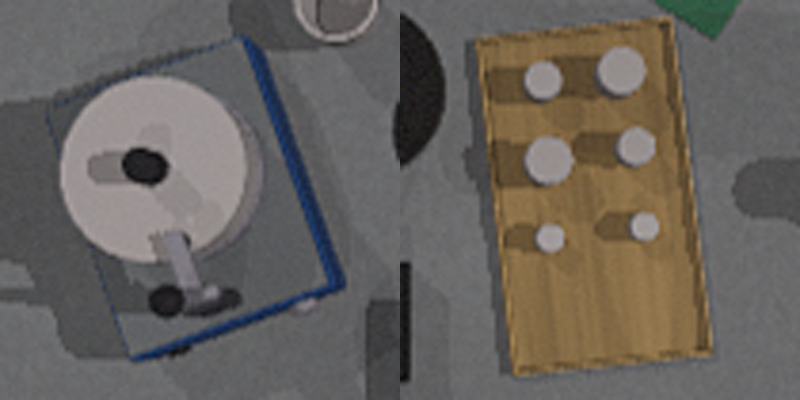

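The crop confirms two mid-size cylinders in the tray: fa at (0.630,-0.166) and fb at (0.574,-0.242). The mill yaw is about 20° with the jar axis at (0.585,0.2425), and the ball is at about (0.485,0.205,0.215).

```bash
cat >> h.py <<'E'
def plan(x,y,z,yaw=None):
    s=ctrl.get_state(); p=s['position']; o=s['orientation']; cy=o[2]
    if yaw is not None:
        t=-((yaw-cy+90)%180-90); print('az total',round(t/90,3),'rows',int(np.ceil(abs(t)/7.1)),'now',p.round(4),o.round(2)); cy=cy-t
    for w in ([x,y,z],):
        D=np.array(w)-p; c,q=np.cos(np.radians(cy)),np.sin(np.radians(cy))
        T=np.array([c*D[0]+q*D[1], q*D[0]-c*D[1], -D[2]])/.2
        print('total',T.round(3),'rows',int(np.ceil(np.linalg.norm(T)/.205)))
E
python3 -c "
from h import *
plan(.485,.205,.275,20)"
```

```text
az total 0.042 rows 1 now [ 0.2619 -0.5944  0.2155] [-1.7991e+02 -2.0000e-02  2.3770e+01]
total [ 2.415 -3.374 -0.298] rows 21
```

carry_out:
  motion:
    - {"az":0.042,"dz":-0.15}
    - {"dz":-0.15}
    - {"dx":0.11,"dy":-0.153}
    - {"dx":0.11,"dy":-0.153}
    - {"dx":0.11,"dy":-0.153}
    - {"dx":0.11,"dy":-0.153}
    - {"dx":0.11,"dy":-0.153}
    - {"dx":0.11,"dy":-0.153}

```text
schema error: expected keys claw, dx, dy, dz, ax, ay, az
```

carry_out:
  motion:
    - {"dx":0.11,"dy":-0.153}
    - {"dx":0.11,"dy":-0.153}
    - {"dx":0.11,"dy":-0.153}
    - {"dx":0.11,"dy":-0.153}
    - {"dx":0.11,"dy":-0.153}
    - {"dx":0.11,"dy":-0.153}
    - {"dx":0.11,"dy":-0.153}
    - {"dx":0.11,"dy":-0.153}

```text
schema error: expected keys claw, dx, dy, dz, ax, ay, az
```

carry_out:
  motion:
    - {"dx":0.11,"dy":-0.153}
    - {"dx":0.11,"dy":-0.153}
    - {"dx":0.11,"dy":-0.153}
    - {"dx":0.11,"dy":-0.153}
    - {"dx":0.11,"dy":-0.153}
    - {"dx":0.11,"dy":-0.153}
    - {"dx":0.1,"dy":-0.153}
    - {"dz":0}

```text
schema error: expected keys claw, dx, dy, dz, ax, ay, az
```

```bash
python3 - <<'E'
from h import *
plan(.485,.205,.207,20)
c,im,d=grab('wrist'); print((-c[1].T@c[2]).round(3))
print(proj(c,(.485,.205,.215)).round(0))
cv2.imwrite('pics/w1.png',im)
E
```

```text
az total 0.042 rows 1 now [ 0.2619 -0.5944  0.2155] [-1.7991e+02 -2.0000e-02  2.3770e+01]
total [ 2.415 -3.374  0.042] rows 21
[ 0.334 -0.563  0.384]
[-3982. -2952.]
```

View pics/w1.png

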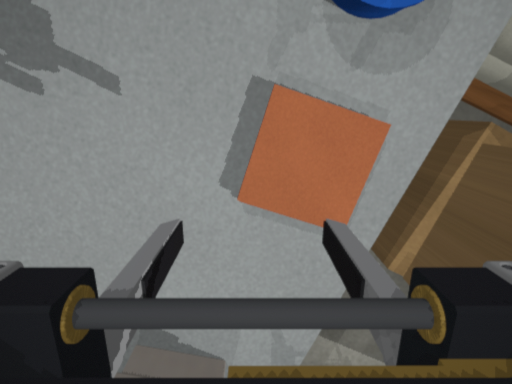

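The moves were refused because every row needs all seven keys, so the wrist picture only shows the start area with its orange plate. Resending with full rows.

carry_out:
  motion:
    - {"claw":0,"dx":0,"dy":0,"dz":-0.15,"ax":0,"ay":0,"az":0.042}
    - {"claw":0,"dx":0,"dy":0,"dz":-0.15,"ax":0,"ay":0,"az":0}
    - {"claw":0,"dx":0.11,"dy":-0.153,"dz":0,"ax":0,"ay":0,"az":0}
    - {"claw":0,"dx":0.11,"dy":-0.153,"dz":0,"ax":0,"ay":0,"az":0}
    - {"claw":0,"dx":0.11,"dy":-0.153,"dz":0,"ax":0,"ay":0,"az":0}
    - {"claw":0,"dx":0.11,"dy":-0.153,"dz":0,"ax":0,"ay":0,"az":0}
    - {"claw":0,"dx":0.11,"dy":-0.153,"dz":0,"ax":0,"ay":0,"az":0}
    - {"claw":0,"dx":0.11,"dy":-0.153,"dz":0,"ax":0,"ay":0,"az":0}

```text
clock: 0.82
position: [0.3233, -0.3753, 0.276]
orientation: [-180.0, -0.0, 20.0]
force: [1.0, 0.5, -0.4]
width: 0.0942
gripper_force: 0.0
```

carry_out:
  motion:
    - {"claw":0,"dx":0.11,"dy":-0.153,"dz":0,"ax":0,"ay":0,"az":0}
    - {"claw":0,"dx":0.11,"dy":-0.153,"dz":0,"ax":0,"ay":0,"az":0}
    - {"claw":0,"dx":0.11,"dy":-0.153,"dz":0,"ax":0,"ay":0,"az":0}
    - {"claw":0,"dx":0.11,"dy":-0.153,"dz":0,"ax":0,"ay":0,"az":0}
    - {"claw":0,"dx":0.11,"dy":-0.153,"dz":0,"ax":0,"ay":0,"az":0}
    - {"claw":0,"dx":0.11,"dy":-0.153,"dz":0,"ax":0,"ay":0,"az":0}
    - {"claw":0,"dx":0.11,"dy":-0.153,"dz":0,"ax":0,"ay":0,"az":0}
    - {"claw":0,"dx":0.11,"dy":-0.153,"dz":0,"ax":0,"ay":0,"az":0}

```text
clock: 1.48
position: [0.4049, -0.0852, 0.2764]
orientation: [180.0, -0.0, 20.0]
force: [-0.1, -0.7, -0.1]
width: 0.0939
gripper_force: 0.0
```

```bash
python3 -c "
from h import *
plan(.485,.205,.275,20);print(ctrl.get_state()['clock'])"
```

```text
az total -0.0 rows 1 now [ 0.4049 -0.0852  0.2764] [ 1.7998e+02 -2.0000e-02  1.9960e+01]
total [ 0.873 -1.226  0.007] rows 8
1.4833
```

carry_out:
  motion:
    - {"claw":0,"dx":0.11,"dy":-0.153,"dz":0,"ax":0,"ay":0,"az":0}
    - {"claw":0,"dx":0.11,"dy":-0.153,"dz":0,"ax":0,"ay":0,"az":0}
    - {"claw":0,"dx":0.11,"dy":-0.153,"dz":0,"ax":0,"ay":0,"az":0}
    - {"claw":0,"dx":0.11,"dy":-0.153,"dz":0,"ax":0,"ay":0,"az":0}
    - {"claw":0,"dx":0.11,"dy":-0.153,"dz":0,"ax":0,"ay":0,"az":0}
    - {"claw":0,"dx":0.11,"dy":-0.153,"dz":0,"ax":0,"ay":0,"az":0}
    - {"claw":0,"dx":0.11,"dy":-0.153,"dz":0,"ax":0,"ay":0,"az":0}
    - {"claw":0,"dx":0.1,"dy":-0.153,"dz":0,"ax":0,"ay":0,"az":0}

```text
clock: 2.15
position: [0.4848, 0.2046, 0.2762]
orientation: [180.0, 0.0, 20.0]
force: [1.1, -0.7, 0.8]
width: 0.0938
gripper_force: 0.0
```

carry_out:
  motion:
    - {"claw":0,"dx":0,"dy":0,"dz":0,"ax":0,"ay":0,"az":0}

```text
clock: 2.23
position: [0.4848, 0.2072, 0.2759]
orientation: [-179.9, 0.0, 20.3]
force: [-0.5, -0.4, -0.2]
width: 0.094
gripper_force: 0.0
```

```bash
python3 - <<'E'
from h import *
plan(.485,.205,.207,20)
c,im,d=grab('wrist'); print((-c[1].T@c[2]).round(3))
print(proj(c,(.485,.205,.215)).round(0))
cv2.imwrite('pics/w2.png',im)
E
```

```text
az total 0.003 rows 1 now [0.4848 0.2072 0.2759] [-1.799e+02  2.000e-02  2.031e+01]
total [-0.003  0.011  0.344] rows 2
[0.559 0.234 0.445]
[254. 209.]
```

View pics/w2.png

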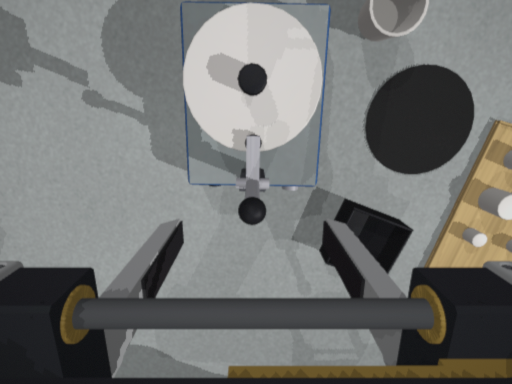

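The wrist view shows the ball at (252,210), against a predicted (254,209), and the mill is square to the image. Descend and grip the ball.

carry_out:
  motion:
    - {"claw":0,"dx":0,"dy":0.005,"dz":0.115,"ax":0,"ay":0,"az":0}
    - {"claw":0,"dx":0,"dy":0,"dz":0.115,"ax":0,"ay":0,"az":0}
    - {"claw":0,"dx":0,"dy":0,"dz":0.115,"ax":0,"ay":0,"az":0}
    - {"claw":1,"dx":0,"dy":0,"dz":0,"ax":0,"ay":0,"az":0}
    - {"claw":1,"dx":0,"dy":0,"dz":0,"ax":0,"ay":0,"az":0}
    - {"claw":1,"dx":0,"dy":0,"dz":0,"ax":0,"ay":0,"az":0}
    - {"claw":1,"dx":0,"dy":0,"dz":0,"ax":0,"ay":0,"az":0}
    - {"claw":1,"dx":0,"dy":0,"dz":0,"ax":0,"ay":0,"az":0}
  grip_force: 15

```text
clock: 2.95
position: [0.4862, 0.2015, 0.2093]
orientation: [180.0, -0.2, 20.0]
force: [-0.2, -0.0, 0.0]
width: 0.0643
gripper_force: 0.0
```

carry_out:
  motion:
    - {"claw":1,"dx":0,"dy":0,"dz":0,"ax":0,"ay":0,"az":0}
    - {"claw":1,"dx":0,"dy":0,"dz":0,"ax":0,"ay":0,"az":0}
    - {"claw":1,"dx":0,"dy":0,"dz":0,"ax":0,"ay":0,"az":0}

```text
clock: 3.2
position: [0.4853, 0.2016, 0.2079]
orientation: [180.0, -0.0, 20.0]
force: [0.1, -0.6, -0.6]
width: 0.0438
gripper_force: 0.0
```

```bash
python3 -c "
import numpy as np
t=np.linspace(0,1.25,17);x=-78*np.sin(t);z=78*np.cos(t)
print(np.c_[np.diff(x)/200,-np.diff(z)/200].round(3).tolist())"
```

```text
[[-0.03, 0.001], [-0.03, 0.004], [-0.03, 0.006], [-0.029, 0.008], [-0.029, 0.01], [-0.028, 0.013], [-0.027, 0.015], [-0.025, 0.017], [-0.024, 0.019], [-0.022, 0.021], [-0.021, 0.022], [-0.019, 0.024], [-0.017, 0.025], [-0.015, 0.026], [-0.013, 0.028], [-0.011, 0.029]]
```

carry_out:
  motion:
    - {"claw":1,"dx":0,"dy":0,"dz":0,"ax":0,"ay":0,"az":0}
    - {"claw":1,"dx":0,"dy":0,"dz":0,"ax":0,"ay":0,"az":0}
    - {"claw":1,"dx":0,"dy":0,"dz":0,"ax":0,"ay":0,"az":0}
    - {"claw":1,"dx":0,"dy":0,"dz":0,"ax":0,"ay":0,"az":0}
    - {"claw":1,"dx":0,"dy":0,"dz":0,"ax":0,"ay":0,"az":0}

```text
clock: 3.62
position: [0.4832, 0.2069, 0.2075]
orientation: [-179.2, -0.0, 20.0]
force: [-5.4, 19.3, 1.1]
width: 0.023
gripper_force: 15.0
```

carry_out:
  motion:
    - {"claw":1,"dx":-0.03,"dy":0,"dz":0.001,"ax":0,"ay":0,"az":0}
    - {"claw":1,"dx":-0.03,"dy":0,"dz":0.004,"ax":0,"ay":0,"az":0}

```text
clock: 3.78
position: [0.4721, 0.203, 0.2061]
orientation: [-179.2, -0.1, 20.0]
force: [-4.0, 20.5, -2.2]
width: 0.0232
gripper_force: 15.0
```

carry_out:
  motion:
    - {"claw":1,"dx":0,"dy":-0.01,"dz":0,"ax":0,"ay":0,"az":0}
    - {"claw":1,"dx":0,"dy":0,"dz":0,"ax":0,"ay":0,"az":0}

```text
clock: 3.95
position: [0.471, 0.2028, 0.2059]
orientation: [-179.5, 0.1, 20.0]
force: [-5.5, 11.5, 0.5]
width: 0.0227
gripper_force: 15.0
```

carry_out:
  motion:
    - {"claw":1,"dx":0,"dy":-0.012,"dz":0,"ax":0,"ay":0,"az":0}
    - {"claw":1,"dx":-0.03,"dy":0,"dz":0.006,"ax":0,"ay":0,"az":0}
    - {"claw":1,"dx":-0.029,"dy":0,"dz":0.008,"ax":0,"ay":0,"az":0}
    - {"claw":1,"dx":-0.029,"dy":0,"dz":0.01,"ax":0,"ay":0,"az":0}
    - {"claw":1,"dx":-0.028,"dy":0,"dz":0.013,"ax":0,"ay":0,"az":0}

```text
clock: 4.37
position: [0.4503, 0.1956, 0.199]
orientation: [-179.7, -0.2, 20.0]
force: [0.2, 9.3, -1.7]
width: 0.0226
gripper_force: 15.0
```

carry_out:
  motion:
    - {"claw":1,"dx":-0.027,"dy":0,"dz":0.015,"ax":0,"ay":0,"az":0}
    - {"claw":1,"dx":-0.025,"dy":0,"dz":0.017,"ax":0,"ay":0,"az":0}
    - {"claw":1,"dx":-0.024,"dy":0,"dz":0.019,"ax":0,"ay":0,"az":0}
    - {"claw":1,"dx":-0.022,"dy":0,"dz":0.021,"ax":0,"ay":0,"az":0}

```text
clock: 4.7
position: [0.4317, 0.1891, 0.1853]
orientation: [-179.7, -0.1, 20.0]
force: [-3.4, 9.4, 3.2]
width: 0.0229
gripper_force: 15.0
```

carry_out:
  motion:
    - {"claw":1,"dx":-0.021,"dy":-0.01,"dz":0.022,"ax":0,"ay":0,"az":0}
    - {"claw":1,"dx":-0.019,"dy":0,"dz":0.024,"ax":0,"ay":0,"az":0}
    - {"claw":1,"dx":-0.017,"dy":0,"dz":0.025,"ax":0,"ay":0,"az":0}
    - {"claw":1,"dx":-0.015,"dy":0,"dz":0.026,"ax":0,"ay":0,"az":0}
    - {"claw":1,"dx":-0.013,"dy":0,"dz":0.025,"ax":0,"ay":0,"az":0}

```text
clock: 5.12
position: [0.4152, 0.1833, 0.1598]
orientation: [-179.9, -0.0, 20.0]
force: [-0.2, 5.2, 1.9]
width: 0.0229
gripper_force: 15.0
```

carry_out:
  motion:
    - {"claw":0,"dx":0,"dy":0,"dz":0,"ax":0,"ay":0,"az":0}
    - {"claw":0,"dx":0,"dy":0,"dz":0,"ax":0,"ay":0,"az":0}
    - {"claw":0,"dx":0,"dy":0,"dz":0,"ax":0,"ay":0,"az":0}
    - {"claw":0,"dx":0,"dy":0,"dz":0,"ax":0,"ay":0,"az":0}
    - {"claw":0,"dx":0,"dy":0,"dz":0,"ax":0,"ay":0,"az":0}
    - {"claw":0,"dx":0,"dy":0,"dz":0,"ax":0,"ay":0,"az":0}
    - {"claw":0,"dx":0,"dy":0,"dz":-0.15,"ax":0,"ay":0,"az":0}
    - {"claw":0,"dx":0,"dy":0,"dz":-0.15,"ax":0,"ay":0,"az":0}

```text
clock: 5.78
position: [0.4141, 0.1827, 0.2192]
orientation: [-180.0, 0.3, 20.0]
force: [0.7, 0.6, 0.2]
width: 0.0728
gripper_force: 0.0
```

carry_out:
  motion:
    - {"claw":0,"dx":0,"dy":0,"dz":-0.15,"ax":0,"ay":0,"az":0}
    - {"claw":0,"dx":0,"dy":0,"dz":-0.15,"ax":0,"ay":0,"az":0}
    - {"claw":0,"dx":0,"dy":0,"dz":0,"ax":0,"ay":0,"az":0}

```text
clock: 6.03
position: [0.4186, 0.1835, 0.2873]
orientation: [179.9, -0.7, 20.0]
force: [1.9, -0.1, 0.7]
width: 0.0922
gripper_force: 0.0
```

```bash
python3 - <<'E'
from h import *
c,im,d=grab('wrist'); 
print(proj(c,(.5848,.2425,.162)).round(0), proj(c,(.5848-.18*.94,.2425-.18*.342,.162)).round(0))
for z in(.162,): print(onplane(c,0,0,z)[:2])
plan(.585,.2425,.275,20)
cv2.imwrite('pics/w3.png',im)
E
```

```text
[253.   0.] [253. 193.]
[0.50706786 0.45645335]
az total -0.0 rows 1 now [0.4174 0.1833 0.2841] [179.91  -0.42  19.99]
total [0.889 0.008 0.046] rows 5
```

View pics/w3.png

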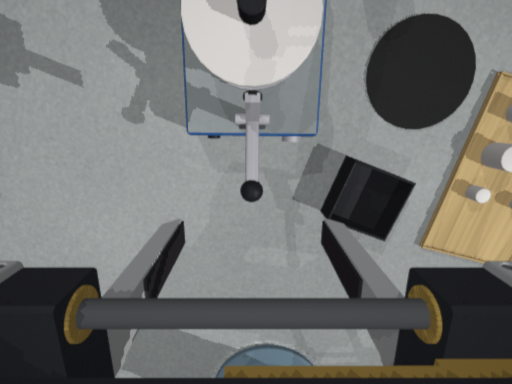

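The clamp is fully back, with the ball at (251,190) where predicted, and the knob is at (252,8). Move over the knob and down.

carry_out:
  motion:
    - {"claw":0,"dx":0.178,"dy":0,"dz":0,"ax":0,"ay":0,"az":0}
    - {"claw":0,"dx":0.178,"dy":0,"dz":0,"ax":0,"ay":0,"az":0}
    - {"claw":0,"dx":0.178,"dy":0,"dz":0,"ax":0,"ay":0,"az":0}
    - {"claw":0,"dx":0.178,"dy":0,"dz":0,"ax":0,"ay":0,"az":0}
    - {"claw":0,"dx":0.178,"dy":0,"dz":0,"ax":0,"ay":0,"az":0}
    - {"claw":0,"dx":0,"dy":0,"dz":0,"ax":0,"ay":0,"az":0}
    - {"claw":0,"dx":0,"dy":0,"dz":0,"ax":0,"ay":0,"az":0}

```text
clock: 6.67
position: [0.5829, 0.2438, 0.2767]
orientation: [-180.0, 0.3, 20.0]
force: [-1.3, 0.5, 0.6]
width: 0.0943
gripper_force: 0.0
```

carry_out:
  motion:
    - {"claw":0.4,"dx":0,"dy":0,"dz":0.15,"ax":0,"ay":0,"az":0}
    - {"claw":0.4,"dx":0,"dy":0,"dz":0.15,"ax":0,"ay":0,"az":0}
    - {"claw":0.4,"dx":0,"dy":0,"dz":0.15,"ax":0,"ay":0,"az":0}
    - {"claw":0.4,"dx":0,"dy":0,"dz":0.1,"ax":0,"ay":0,"az":0}
    - {"claw":0.4,"dx":0,"dy":0,"dz":0,"ax":0,"ay":0,"az":0}
    - {"claw":0.4,"dx":0,"dy":0,"dz":0,"ax":0,"ay":0,"az":0}

```text
clock: 7.17
position: [0.5812, 0.2435, 0.1694]
orientation: [-180.0, 0.1, 20.0]
force: [-0.1, 0.0, 0.7]
width: 0.0581
gripper_force: 0.0
```

carry_out:
  motion:
    - {"claw":0.4,"dx":0.008,"dy":0,"dz":0.055,"ax":0,"ay":0,"az":0}
    - {"claw":0.4,"dx":0,"dy":0,"dz":0.055,"ax":0,"ay":0,"az":0}
    - {"claw":1,"dx":0,"dy":0,"dz":0,"ax":0,"ay":0,"az":0}
    - {"claw":1,"dx":0,"dy":0,"dz":0,"ax":0,"ay":0,"az":0}
    - {"claw":1,"dx":0,"dy":0,"dz":0,"ax":0,"ay":0,"az":0}
    - {"claw":1,"dx":0,"dy":0,"dz":0,"ax":0,"ay":0,"az":0}
    - {"claw":1,"dx":0,"dy":0,"dz":0,"ax":0,"ay":0,"az":0}
    - {"claw":1,"dx":0,"dy":0,"dz":0,"ax":0,"ay":0,"az":0}
  grip_force: 30

```text
clock: 7.83
position: [0.5847, 0.2446, 0.1489]
orientation: [-180.0, -0.1, 20.0]
force: [-0.4, -0.3, 1.7]
width: 0.0274
gripper_force: 30.0
```

carry_out:
  motion:
    - {"claw":1,"dx":0,"dy":0,"dz":0,"ax":0,"ay":0,"az":0}
    - {"claw":1,"dx":0,"dy":0,"dz":0,"ax":0,"ay":0,"az":0}
    - {"claw":1,"dx":0,"dy":0,"dz":0,"ax":0,"ay":0,"az":0}

```text
clock: 8.08
position: [0.5847, 0.2446, 0.1489]
orientation: [-180.0, -0.1, 20.0]
force: [-0.1, 1.0, 3.5]
width: 0.0274
gripper_force: 30.0
```

carry_out:
  motion:
    - {"claw":1,"dx":0,"dy":0,"dz":-0.05,"ax":0,"ay":0,"az":0}
    - {"claw":1,"dx":0,"dy":0,"dz":-0.1,"ax":0,"ay":0,"az":0}
    - {"claw":1,"dx":0,"dy":0,"dz":-0.15,"ax":0,"ay":0,"az":0}
    - {"claw":1,"dx":0,"dy":0,"dz":-0.15,"ax":0,"ay":0,"az":0}
    - {"claw":1,"dx":0,"dy":0,"dz":0,"ax":0,"ay":0,"az":0}

```text
clock: 8.5
position: [0.5871, 0.2451, 0.245]
orientation: [179.9, -0.6, 20.0]
force: [1.9, 0.1, -2.6]
width: 0.0274
gripper_force: 30.0
```

```bash
python3 -c "
from h import *
plan(.630,-.005,.239,20)"
```

```text
az total -0.0 rows 1 now [0.5871 0.2451 0.245 ] [179.91  -0.6   19.99]
total [-0.226  1.248  0.03 ] rows 7
```

carry_out:
  motion:
    - {"claw":1,"dx":-0.027,"dy":0.156,"dz":0,"ax":0,"ay":0,"az":0}
    - {"claw":1,"dx":-0.027,"dy":0.156,"dz":0,"ax":0,"ay":0,"az":0}
    - {"claw":1,"dx":-0.027,"dy":0.156,"dz":0,"ax":0,"ay":0,"az":0}
    - {"claw":1,"dx":-0.027,"dy":0.156,"dz":0,"ax":0,"ay":0,"az":0}
    - {"claw":1,"dx":-0.027,"dy":0.156,"dz":0,"ax":0,"ay":0,"az":0}
    - {"claw":1,"dx":-0.027,"dy":0.156,"dz":0,"ax":0,"ay":0,"az":0}
    - {"claw":1,"dx":-0.027,"dy":0.156,"dz":0,"ax":0,"ay":0,"az":0}
    - {"claw":1,"dx":-0.027,"dy":0.156,"dz":0,"ax":0,"ay":0,"az":0}

```text
clock: 9.17
position: [0.6279, -0.0063, 0.2356]
orientation: [-179.9, 0.2, 20.0]
force: [1.7, 0.4, -3.7]
width: 0.0275
gripper_force: 30.0
```

carry_out:
  motion:
    - {"claw":1,"dx":0,"dy":0,"dz":0.15,"ax":0,"ay":0,"az":0}
    - {"claw":1,"dx":0,"dy":0,"dz":0.2,"ax":0,"ay":0,"az":0}
    - {"claw":1,"dx":0,"dy":0,"dz":0.2,"ax":0,"ay":0,"az":0}
    - {"claw":1,"dx":0,"dy":0,"dz":0.2,"ax":0,"ay":0,"az":0}
    - {"claw":1,"dx":0,"dy":0,"dz":0.15,"ax":0,"ay":0,"az":0}
    - {"claw":1,"dx":0,"dy":0,"dz":0.05,"ax":0,"ay":0,"az":0}
    - {"claw":1,"dx":0,"dy":0,"dz":0,"ax":0,"ay":0,"az":0}
    - {"claw":1,"dx":0,"dy":0,"dz":0,"ax":0,"ay":0,"az":0}

```text
clock: 9.83
position: [0.6291, -0.0049, 0.0483]
orientation: [-180.0, 0.0, 20.0]
force: [0.6, 1.0, -2.5]
width: 0.0274
gripper_force: 30.0
```

carry_out:
  motion:
    - {"claw":1,"dx":0,"dy":0,"dz":0.02,"ax":0,"ay":0,"az":0}
    - {"claw":1,"dx":0,"dy":0,"dz":0.015,"ax":0,"ay":0,"az":0}
    - {"claw":1,"dx":0,"dy":0,"dz":0,"ax":0,"ay":0,"az":0}

```text
clock: 10.08
position: [0.63, -0.0051, 0.0426]
orientation: [179.9, -0.1, 20.0]
force: [-0.1, 0.9, -4.2]
width: 0.0273
gripper_force: 30.0
```

carry_out:
  motion:
    - {"claw":1,"dx":0,"dy":0,"dz":0.01,"ax":0,"ay":0,"az":0}
    - {"claw":1,"dx":0,"dy":0,"dz":0.008,"ax":0,"ay":0,"az":0}
    - {"claw":1,"dx":0,"dy":0,"dz":0,"ax":0,"ay":0,"az":0}

```text
clock: 10.33
position: [0.6298, -0.005, 0.0389]
orientation: [179.9, -0.1, 20.0]
force: [-1.0, 0.2, 0.9]
width: 0.0273
gripper_force: 30.0
```

carry_out:
  motion:
    - {"claw":0.4,"dx":0,"dy":0,"dz":0,"ax":0,"ay":0,"az":0}
    - {"claw":0.4,"dx":0,"dy":0,"dz":0,"ax":0,"ay":0,"az":0}
    - {"claw":0.4,"dx":0,"dy":0,"dz":0,"ax":0,"ay":0,"az":0}
    - {"claw":0.4,"dx":0,"dy":0,"dz":0,"ax":0,"ay":0,"az":0}
    - {"claw":0.4,"dx":0,"dy":0,"dz":-0.1,"ax":0,"ay":0,"az":0}
    - {"claw":0,"dx":0,"dy":0,"dz":-0.2,"ax":0,"ay":0,"az":0}
    - {"claw":0,"dx":0,"dy":0,"dz":-0.2,"ax":0,"ay":0,"az":0}
    - {"claw":0,"dx":0,"dy":0,"dz":-0.2,"ax":0,"ay":0,"az":0}

```text
clock: 11.0
position: [0.6285, -0.0048, 0.1789]
orientation: [-180.0, 0.1, 20.0]
force: [0.6, 0.6, -0.1]
width: 0.0726
gripper_force: 0.0
```

carry_out:
  motion:
    - {"claw":0,"dx":-0.1,"dy":0,"dz":-0.17,"ax":0,"ay":0,"az":0}
    - {"claw":0,"dx":-0.1,"dy":0,"dz":-0.17,"ax":0,"ay":0,"az":0}
    - {"claw":0,"dx":-0.1,"dy":-0.17,"dz":0,"ax":0,"ay":0,"az":0}
    - {"claw":0,"dx":0,"dy":-0.18,"dz":0,"ax":0,"ay":0,"az":0}
    - {"claw":0,"dx":0,"dy":-0.18,"dz":0,"ax":0,"ay":0,"az":0}
    - {"claw":0,"dx":0,"dy":-0.18,"dz":0,"ax":0,"ay":0,"az":0}
    - {"claw":0,"dx":0,"dy":-0.18,"dz":0,"ax":0,"ay":0,"az":0}
    - {"claw":0,"dx":0,"dy":-0.18,"dz":0,"ax":0,"ay":0,"az":0}

```text
clock: 11.67
position: [0.4987, 0.1771, 0.2459]
orientation: [180.0, -0.0, 20.0]
force: [0.7, 0.5, -0.3]
width: 0.0935
gripper_force: 0.0
```

carry_out:
  motion:
    - {"claw":0,"dx":0,"dy":-0.18,"dz":0,"ax":0,"ay":0,"az":0}
    - {"claw":0,"dx":0,"dy":0,"dz":0,"ax":0,"ay":0,"az":0}
    - {"claw":0,"dx":0,"dy":0,"dz":0,"ax":0,"ay":0,"az":0}

```text
clock: 11.92
position: [0.4866, 0.2108, 0.2458]
orientation: [180.0, -0.0, 20.2]
force: [-0.2, -0.5, -0.7]
width: 0.0942
gripper_force: 0.0
```

```bash
python3 - <<'E'
from h import *
s=ctrl.get_state(); print(s['position'],s['orientation'],s['clock'])
c,im,d=grab('wrist'); print(proj(c,(.585,.243,.12)))
cv2.imwrite('pics/w4.png',cv2.resize(im[:256],(800,400),interpolation=cv2.INTER_CUBIC))
E
```

```text
[0.48658102 0.21079074 0.24579014] [ 1.79980785e+02 -2.12509628e-02  2.01750770e+01] 11.9167
[255.69553899  84.44124973]
```

View pics/w4.png

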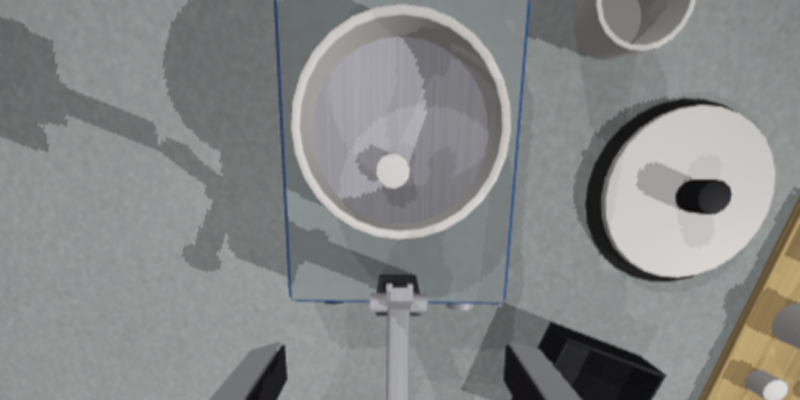

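One odd small cylinder is visible in the jar at (392,170), with no large one. The lid lies flat on the mat, its knob at (703,196).

```bash
python3 - <<'E'
from h import *
c,im,d=load('wrist')
u,v=392*.64,170*.64
print('cyl',unproj(c,u,v,d[int(v),int(u)]),onplane(c,u,v,.092))
for x,y in((292,121),(511,121),(401,8),(401,235)):
    u,v=x*.64,y*.64; print(onplane(c,u,v,.12).round(4), d[int(v),int(u)])
K,Rm,t=c; vv,uu=np.mgrid[:384,:512]; W=(np.stack([(uu-K[0,2])/K[0,0]*d,(vv-K[1,2])/K[1,1]*d,d],-1)-t)@Rm
m=(abs(W[...,2]-.092)<.006)&(np.linalg.norm(W[...,:2]-[.565,.236],axis=-1)<.03); q=W[m]; print(m.sum(),q.mean(0),q.min(0),q.max(0))
m=(abs(W[...,2]-.12)<.004)&(np.linalg.norm(W[...,:2]-[.585,.243],axis=-1)<.08); q=W[m]; r=cv2.minEnclosingCircle(q[:,:2].astype(np.float32)); print(m.sum(),r, q.mean(0))
E
```

```text
cyl [0.56232699 0.23979179 0.09262216] [0.56232986 0.23979604 0.092     ]
[0.5682 0.307  0.12  ] 0.27607414
[0.6145 0.181  0.12  ] 0.32558432
[0.6483 0.2656 0.12  ] 0.25843686
[0.5258 0.22   0.12  ] 0.29145554
380 [0.56178589 0.23968498 0.09261725] [0.54978661 0.22799128 0.08997388] [0.57332893 0.25100793 0.09463349]
3072 ((0.5865326523780823, 0.24308982491493225), 0.06796470284461975) [0.59315284 0.24542747 0.12021466]
```

```bash
python3 -c "
from h import *
plan(.562,.2397,.083,20)"
```

```text
az total 0.001 rows 1 now [0.4871 0.2097 0.2457] [ 1.7998e+02 -1.0000e-02  2.0060e+01]
total [ 0.403 -0.013  0.814] rows 5
```

carry_out:
  motion:
    - {"claw":0.5,"dx":0.13,"dy":-0.004,"dz":0,"ax":0,"ay":0,"az":0}
    - {"claw":0.5,"dx":0.14,"dy":-0.004,"dz":0,"ax":0,"ay":0,"az":0}
    - {"claw":0.5,"dx":0.133,"dy":-0.003,"dz":0,"ax":0,"ay":0,"az":0}
    - {"claw":0.5,"dx":0,"dy":0,"dz":0,"ax":0,"ay":0,"az":0}
    - {"claw":0.5,"dx":0,"dy":0,"dz":0.2,"ax":0,"ay":0,"az":0}
    - {"claw":0.5,"dx":0,"dy":0,"dz":0.2,"ax":0,"ay":0,"az":0}
    - {"claw":0.5,"dx":0,"dy":0,"dz":0.1,"ax":0,"ay":0,"az":0}
    - {"claw":0.5,"dx":0,"dy":0,"dz":0,"ax":0,"ay":0,"az":0}

```text
clock: 12.63
position: [0.5585, 0.2367, 0.1394]
orientation: [-179.9, 0.7, 19.9]
force: [-0.4, -0.2, -0.4]
width: 0.0477
gripper_force: 0.0
```

carry_out:
  motion:
    - {"claw":0.5,"dx":0,"dy":0,"dz":0.1,"ax":0,"ay":0,"az":0}
    - {"claw":0.5,"dx":0,"dy":0,"dz":0.1,"ax":0,"ay":0,"az":0}
    - {"claw":0.5,"dx":0,"dy":0,"dz":0.09,"ax":0,"ay":0,"az":0}
    - {"claw":0.5,"dx":0,"dy":0,"dz":0,"ax":0,"ay":0,"az":0}

```text
clock: 12.97
position: [0.5609, 0.2377, 0.0857]
orientation: [-180.0, 0.3, 19.9]
force: [-1.0, -0.0, 0.1]
width: 0.047
gripper_force: 0.0
```

carry_out:
  motion:
    - {"claw":1,"dx":0,"dy":0,"dz":0.003,"ax":0,"ay":0,"az":0}
    - {"claw":1,"dx":0,"dy":0,"dz":0,"ax":0,"ay":0,"az":0}
    - {"claw":1,"dx":0,"dy":0,"dz":0,"ax":0,"ay":0,"az":0}
    - {"claw":1,"dx":0,"dy":0,"dz":0,"ax":0,"ay":0,"az":0}
    - {"claw":1,"dx":0,"dy":0,"dz":0,"ax":0,"ay":0,"az":0}
    - {"claw":1,"dx":0,"dy":0,"dz":0,"ax":0,"ay":0,"az":0}
    - {"claw":1,"dx":0,"dy":0,"dz":0,"ax":0,"ay":0,"az":0}
  grip_force: 20

```text
clock: 13.55
position: [0.5634, 0.2393, 0.089]
orientation: [180.0, -0.2, 20.0]
force: [-0.3, -0.8, 5.8]
width: 0.0233
gripper_force: 20.0
```

carry_out:
  motion:
    - {"claw":1,"dx":0,"dy":0,"dz":-0.1,"ax":0,"ay":0,"az":0}
    - {"claw":1,"dx":0,"dy":0,"dz":-0.15,"ax":0,"ay":0,"az":0}
    - {"claw":1,"dx":0,"dy":0,"dz":-0.15,"ax":0,"ay":0,"az":0}
    - {"claw":1,"dx":0,"dy":0,"dz":-0.15,"ax":0,"ay":0,"az":0}
    - {"claw":1,"dx":0,"dy":0,"dz":-0.1,"ax":0,"ay":0,"az":0}
    - {"claw":1,"dx":0,"dy":0,"dz":0,"ax":0,"ay":0,"az":0}

```text
clock: 14.05
position: [0.5649, 0.2399, 0.223]
orientation: [179.9, -0.6, 20.0]
force: [1.1, 0.2, 0.3]
width: 0.0233
gripper_force: 20.0
```

```bash
python3 -c "
from h import *
plan(.431,-.001,.21,0)
plan(.431,-.001,.21,20)"
```

```text
az total 0.222 rows 3 now [0.5649 0.2399 0.223 ] [179.93  -0.57  20.  ]
total [-0.669  1.204  0.065] rows 7
az total -0.0 rows 1 now [0.5649 0.2399 0.223 ] [179.93  -0.57  20.  ]
total [-1.041  0.903  0.065] rows 7
```

carry_out:
  motion:
    - {"claw":1,"dx":-0.13,"dy":0.113,"dz":0,"ax":0,"ay":0,"az":0}
    - {"claw":1,"dx":-0.13,"dy":0.113,"dz":0,"ax":0,"ay":0,"az":0}
    - {"claw":1,"dx":-0.13,"dy":0.113,"dz":0,"ax":0,"ay":0,"az":0}
    - {"claw":1,"dx":-0.13,"dy":0.113,"dz":0,"ax":0,"ay":0,"az":0}
    - {"claw":1,"dx":-0.13,"dy":0.113,"dz":0,"ax":0,"ay":0,"az":0}
    - {"claw":1,"dx":-0.13,"dy":0.113,"dz":0,"ax":0,"ay":0,"az":0}
    - {"claw":1,"dx":-0.13,"dy":0.113,"dz":0,"ax":0,"ay":0,"az":0}
    - {"claw":1,"dx":-0.13,"dy":0.113,"dz":0,"ax":0,"ay":0,"az":0}

```text
clock: 14.72
position: [0.4267, -0.0027, 0.2154]
orientation: [-179.9, 0.1, 20.0]
force: [0.8, 0.2, 0.7]
width: 0.0234
gripper_force: 20.0
```

carry_out:
  motion:
    - {"claw":1,"dx":0,"dy":0,"dz":0.1,"ax":0,"ay":0,"az":0}
    - {"claw":1,"dx":0,"dy":0,"dz":0.2,"ax":0,"ay":0,"az":0}
    - {"claw":1,"dx":0,"dy":0,"dz":0.2,"ax":0,"ay":0,"az":0}
    - {"claw":1,"dx":0,"dy":0,"dz":0.2,"ax":0,"ay":0,"az":0}
    - {"claw":1,"dx":0,"dy":0,"dz":0.15,"ax":0,"ay":0,"az":0}
    - {"claw":1,"dx":0,"dy":0,"dz":0.05,"ax":0,"ay":0,"az":0}
    - {"claw":1,"dx":0,"dy":0,"dz":0,"ax":0,"ay":0,"az":0}
    - {"claw":1,"dx":0,"dy":0,"dz":0,"ax":0,"ay":0,"az":0}

```text
clock: 15.38
position: [0.4286, -0.0018, 0.0373]
orientation: [-180.0, 0.0, 20.0]
force: [-0.3, 0.2, 0.1]
width: 0.0234
gripper_force: 20.0
```

carry_out:
  motion:
    - {"claw":1,"dx":0,"dy":0,"dz":0.03,"ax":0,"ay":0,"az":0}
    - {"claw":1,"dx":0,"dy":0,"dz":0.03,"ax":0,"ay":0,"az":0}
    - {"claw":1,"dx":0,"dy":0,"dz":0,"ax":0,"ay":0,"az":0}
    - {"claw":0.6,"dx":0,"dy":0,"dz":0,"ax":0,"ay":0,"az":0}
    - {"claw":0.6,"dx":0,"dy":0,"dz":0,"ax":0,"ay":0,"az":0}
    - {"claw":0.6,"dx":0,"dy":0,"dz":0,"ax":0,"ay":0,"az":0}
    - {"claw":0.6,"dx":0,"dy":0,"dz":-0.1,"ax":0,"ay":0,"az":0}
    - {"claw":0.6,"dx":0,"dy":0,"dz":-0.2,"ax":0,"ay":0,"az":0}

```text
clock: 16.05
position: [0.4247, -0.0009, 0.082]
orientation: [-179.7, 0.5, 20.0]
force: [0.7, 0.3, -0.0]
width: 0.0376
gripper_force: 0.0
```

carry_out:
  motion:
    - {"claw":0.5,"dx":0,"dy":0,"dz":-0.2,"ax":0,"ay":0,"az":0}
    - {"claw":0.5,"dx":0,"dy":0,"dz":-0.2,"ax":0,"ay":0,"az":0}
    - {"claw":0.5,"dx":0,"dy":0,"dz":-0.2,"ax":0,"ay":0,"az":0}
    - {"claw":0.5,"dx":0,"dy":0,"dz":-0.2,"ax":0,"ay":0,"az":0}
    - {"claw":0.5,"dx":0,"dy":0.18,"dz":0,"ax":0,"ay":0,"az":0}
    - {"claw":0.5,"dx":0,"dy":0.19,"dz":0,"ax":0,"ay":0,"az":0}
    - {"claw":0.5,"dx":0,"dy":0.19,"dz":0,"ax":0,"ay":0,"az":0}
    - {"claw":0.5,"dx":0,"dy":0.19,"dz":0,"ax":0,"ay":0,"az":0}

```text
clock: 16.72
position: [0.4803, -0.1444, 0.2459]
orientation: [179.9, -0.1, 20.0]
force: [-0.0, 0.5, -0.7]
width: 0.0473
gripper_force: 0.0
```

carry_out:
  motion:
    - {"claw":0.5,"dx":0,"dy":0.19,"dz":0,"ax":0,"ay":0,"az":0}
    - {"claw":0.5,"dx":0,"dy":0,"dz":0,"ax":0,"ay":0,"az":0}
    - {"claw":0.5,"dx":0,"dy":0,"dz":0,"ax":0,"ay":0,"az":0}

```text
clock: 16.97
position: [0.4928, -0.1799, 0.2448]
orientation: [-180.0, 0.0, 19.8]
force: [-0.3, 0.1, -0.1]
width: 0.0473
gripper_force: 0.0
```

```bash
cat >> h.py <<'E'
def tops(n,lo,hi,box):
    c,im,d=grab(n); K,Rm,t=c; vv,uu=np.mgrid[:384,:512]; W=(np.stack([(uu-K[0,2])/K[0,0]*d,(vv-K[1,2])/K[1,1]*d,d],-1)-t)@Rm
    m=(d>0)&(W[...,2]>lo)&(W[...,2]<hi)&(W[...,0]>box[0])&(W[...,0]<box[1])&(W[...,1]>box[2])&(W[...,1]<box[3])
    l,lab=cv2.connectedComponents(m.astype(np.uint8))
    for i in range(1,l):
        q=W[lab==i]
        if len(q)<25: continue
        z=np.percentile(q[:,2],80); q=q[abs(q[:,2]-z)<.004]; (x,y),r=cv2.minEnclosingCircle(q[:,:2].astype(np.float32))
        print('obj',len(q),'mean',q.mean(0).round(4),'circ',round(x,4),round(y,4),'dia',round(2*r,4))
    return c,im,d
E
python3 - <<'E'
from h import *
s=ctrl.get_state(); print(s['position'],s['orientation'],s['clock'])
c,im,d=tops('wrist',.02,.06,(.4,.7,-.33,-.1))
cv2.imwrite('pics/w5.png',im)
tops('top',.012,.06,(.385,.475,-.05,.05))
E
```

```text
[ 0.49279448 -0.17991294  0.24484593] [-1.79956730e+02  2.03313463e-02  1.98370406e+01] 16.9667
obj 571 mean [ 0.6303 -0.1655  0.0368] circ 0.6303 -0.1656 dia 0.0317
obj 903 mean [ 0.636  -0.2296  0.0448] circ 0.6359 -0.2302 dia 0.0399
obj 806 mean [ 0.5628 -0.1678  0.0447] circ 0.5624 -0.1681 dia 0.0399
obj 478 mean [ 0.5735 -0.2411  0.0367] circ 0.5734 -0.2413 dia 0.0317
obj 236 mean [ 0.499  -0.1688  0.0285] circ 0.4987 -0.1688 dia 0.0238
obj 226 mean [ 0.5075 -0.2469  0.0286] circ 0.5071 -0.2473 dia 0.0235
obj 68 mean [ 0.4167 -0.0017  0.0461] circ 0.4298 -0.0008 dia 0.1296
obj 36 mean [ 0.4281 -0.0036  0.0294] circ 0.4276 -0.0037 dia 0.0229
```

View pics/w5.png

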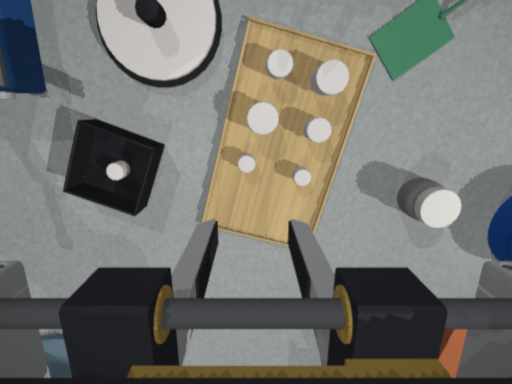

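The odd cylinder stands in the tub at (118,170). The mid-size ones haven't moved: fa at (281,63) and fb at (319,130), both 31.7 mm across. Grasp fa.

```bash
python3 -c "
from h import *
plan(.6303,-.1656,.02,20)"
```

```text
az total -0.0 rows 1 now [ 0.4925 -0.178   0.245 ] [-1.7997e+02  1.0000e-02  2.0000e+01]
total [0.669 0.178 1.125] rows 7
```

carry_out:
  motion:
    - {"claw":0.5,"dx":0.167,"dy":0.044,"dz":0,"ax":0,"ay":0,"az":0}
    - {"claw":0.5,"dx":0.167,"dy":0.044,"dz":0,"ax":0,"ay":0,"az":0}
    - {"claw":0.5,"dx":0.167,"dy":0.044,"dz":0,"ax":0,"ay":0,"az":0}
    - {"claw":0.5,"dx":0.167,"dy":0.044,"dz":0,"ax":0,"ay":0,"az":0}
    - {"claw":0.5,"dx":0,"dy":0,"dz":0.1,"ax":0,"ay":0,"az":0}
    - {"claw":0.5,"dx":0,"dy":0,"dz":0.2,"ax":0,"ay":0,"az":0}
    - {"claw":0.5,"dx":0,"dy":0,"dz":0.2,"ax":0,"ay":0,"az":0}
    - {"claw":0.5,"dx":0,"dy":0,"dz":0.2,"ax":0,"ay":0,"az":0}

```text
clock: 17.73
position: [0.6306, -0.1641, 0.1046]
orientation: [179.9, -0.1, 20.1]
force: [0.7, -0.6, 0.3]
width: 0.047
gripper_force: 0.0
```

carry_out:
  motion:
    - {"claw":0.5,"dx":0,"dy":0,"dz":0.1,"ax":0,"ay":0,"az":0}
    - {"claw":0.5,"dx":0,"dy":0,"dz":0,"ax":0,"ay":0,"az":0}
    - {"claw":0.5,"dx":0,"dy":0,"dz":0,"ax":0,"ay":0,"az":0}

```text
clock: 17.98
position: [0.6297, -0.1644, 0.0848]
orientation: [-179.9, 0.1, 20.1]
force: [0.1, -0.2, 1.3]
width: 0.0472
gripper_force: 0.0
```

```bash
python3 -c "
from h import *
plan(.6303,-.1656,.02,20)"
```

```text
az total 0.001 rows 1 now [ 0.6297 -0.1644  0.0848] [-1.7992e+02  7.0000e-02  2.0080e+01]
total [0.001 0.007 0.324] rows 2
```

carry_out:
  motion:
    - {"claw":0.5,"dx":0,"dy":0.005,"dz":0.15,"ax":0,"ay":0,"az":0}
    - {"claw":0.5,"dx":0,"dy":0,"dz":0.12,"ax":0,"ay":0,"az":0}
    - {"claw":0.5,"dx":0,"dy":0,"dz":0.05,"ax":0,"ay":0,"az":0}
    - {"claw":0.5,"dx":0,"dy":0,"dz":0,"ax":0,"ay":0,"az":0}
    - {"claw":1,"dx":0,"dy":0,"dz":0,"ax":0,"ay":0,"az":0}
    - {"claw":1,"dx":0,"dy":0,"dz":0,"ax":0,"ay":0,"az":0}
    - {"claw":1,"dx":0,"dy":0,"dz":0,"ax":0,"ay":0,"az":0}
    - {"claw":1,"dx":0,"dy":0,"dz":0,"ax":0,"ay":0,"az":0}
  grip_force: 25

```text
clock: 18.65
position: [0.6323, -0.1674, 0.0237]
orientation: [179.9, -0.2, 20.0]
force: [-1.2, 0.6, 6.4]
width: 0.0317
gripper_force: 25.0
```

carry_out:
  motion:
    - {"claw":1,"dx":0,"dy":0,"dz":0,"ax":0,"ay":0,"az":0}
    - {"claw":1,"dx":0,"dy":0,"dz":-0.1,"ax":0,"ay":0,"az":0}
    - {"claw":1,"dx":0,"dy":0,"dz":-0.2,"ax":0,"ay":0,"az":0}
    - {"claw":1,"dx":0,"dy":0,"dz":-0.2,"ax":0,"ay":0,"az":0}
    - {"claw":1,"dx":0,"dy":0,"dz":-0.2,"ax":0,"ay":0,"az":0}
    - {"claw":1,"dx":0,"dy":0,"dz":-0.2,"ax":0,"ay":0,"az":0}
    - {"claw":1,"dx":0,"dy":0,"dz":-0.15,"ax":0,"ay":0,"az":0}
    - {"claw":1,"dx":0,"dy":0,"dz":0,"ax":0,"ay":0,"az":0}

```text
clock: 19.32
position: [0.6343, -0.1685, 0.241]
orientation: [179.4, -0.6, 20.0]
force: [0.7, -0.9, -0.2]
width: 0.0314
gripper_force: 25.0
```

```bash
python3 -c "
from h import *
j=np.array([.586,.2432]); ly=np.array([-.342,.9397])
for s in(-.028,.028):
  t=j+s*ly; print(t); plan(*t,.1,20)"
```

```text
[0.595576  0.2168884]
az total -0.0 rows 1 now [ 0.6343 -0.1685  0.241 ] [179.37  -0.63  19.99]
total [ 0.477 -1.877  0.705] rows 11
[0.576424  0.2695116]
az total -0.0 rows 1 now [ 0.6343 -0.1685  0.241 ] [179.37  -0.63  19.99]
total [ 0.477 -2.157  0.705] rows 12
```

carry_out:
  motion:
    - {"claw":1,"dx":0.052,"dy":-0.167,"dz":0,"ax":0,"ay":0,"az":0}
    - {"claw":1,"dx":0.052,"dy":-0.167,"dz":0,"ax":0,"ay":0,"az":0}
    - {"claw":1,"dx":0.052,"dy":-0.167,"dz":0,"ax":0,"ay":0,"az":0}
    - {"claw":1,"dx":0.052,"dy":-0.167,"dz":0,"ax":0,"ay":0,"az":0}
    - {"claw":1,"dx":0.052,"dy":-0.167,"dz":0,"ax":0,"ay":0,"az":0}
    - {"claw":1,"dx":0.052,"dy":-0.167,"dz":0,"ax":0,"ay":0,"az":0}
    - {"claw":1,"dx":0.052,"dy":-0.167,"dz":0,"ax":0,"ay":0,"az":0}
    - {"claw":1,"dx":0.052,"dy":-0.167,"dz":0,"ax":0,"ay":0,"az":0}

```text
clock: 19.98
position: [0.6168, 0.1142, 0.2305]
orientation: [-180.0, 0.0, 20.0]
force: [0.6, 0.1, -1.1]
width: 0.0318
gripper_force: 25.0
```

carry_out:
  motion:
    - {"claw":1,"dx":0.052,"dy":-0.167,"dz":0,"ax":0,"ay":0,"az":0}
    - {"claw":1,"dx":0.052,"dy":-0.167,"dz":0,"ax":0,"ay":0,"az":0}
    - {"claw":1,"dx":0.052,"dy":-0.167,"dz":0,"ax":0,"ay":0,"az":0}
    - {"claw":1,"dx":0.052,"dy":-0.167,"dz":0,"ax":0,"ay":0,"az":0}
    - {"claw":1,"dx":0,"dy":0,"dz":0,"ax":0,"ay":0,"az":0}
    - {"claw":1,"dx":0,"dy":0,"dz":0,"ax":0,"ay":0,"az":0}
    - {"claw":1,"dx":0,"dy":0,"dz":0,"ax":0,"ay":0,"az":0}

```text
clock: 20.57
position: [0.6107, 0.2519, 0.2305]
orientation: [180.0, 0.1, 20.0]
force: [0.1, 0.1, -0.2]
width: 0.0317
gripper_force: 25.0
```

```bash
python3 -c "
from h import *
plan(.6123,.2528,.09,20)"
```

```text
az total -0.0 rows 1 now [0.6107 0.2519 0.2305] [1.7998e+02 5.0000e-02 1.9990e+01]
total [ 0.009 -0.001  0.702] rows 4
```

carry_out:
  motion:
    - {"claw":1,"dx":0.005,"dy":0,"dz":0.1,"ax":0,"ay":0,"az":0}
    - {"claw":1,"dx":0,"dy":0,"dz":0.2,"ax":0,"ay":0,"az":0}
    - {"claw":1,"dx":0,"dy":0,"dz":0.2,"ax":0,"ay":0,"az":0}
    - {"claw":1,"dx":0,"dy":0,"dz":0.13,"ax":0,"ay":0,"az":0}
    - {"claw":1,"dx":0,"dy":0,"dz":0.05,"ax":0,"ay":0,"az":0}
    - {"claw":1,"dx":0,"dy":0,"dz":0,"ax":0,"ay":0,"az":0}
    - {"claw":1,"dx":0,"dy":0,"dz":0,"ax":0,"ay":0,"az":0}

```text
clock: 21.15
position: [0.6129, 0.2519, 0.0961]
orientation: [180.0, -0.1, 19.9]
force: [0.2, 0.7, -0.8]
width: 0.0313
gripper_force: 25.0
```

carry_out:
  motion:
    - {"claw":1,"dx":0,"dy":0,"dz":0.015,"ax":0,"ay":0,"az":0}
    - {"claw":1,"dx":0,"dy":0,"dz":0.01,"ax":0,"ay":0,"az":0}
    - {"claw":1,"dx":0,"dy":0,"dz":0,"ax":0,"ay":0,"az":0}

```text
clock: 21.4
position: [0.6128, 0.2529, 0.0916]
orientation: [180.0, -0.1, 20.0]
force: [-0.4, -0.0, -1.0]
width: 0.0317
gripper_force: 25.0
```

carry_out:
  motion:
    - {"claw":1,"dx":0,"dy":0,"dz":0.012,"ax":0,"ay":0,"az":0}
    - {"claw":1,"dx":0,"dy":0,"dz":0.01,"ax":0,"ay":0,"az":0}
    - {"claw":1,"dx":0,"dy":0,"dz":0,"ax":0,"ay":0,"az":0}

```text
clock: 21.65
position: [0.6126, 0.2531, 0.0876]
orientation: [180.0, -0.1, 20.0]
force: [-1.1, -0.8, 6.9]
width: 0.0317
gripper_force: 25.0
```

carry_out:
  motion:
    - {"claw":0.5,"dx":0,"dy":0,"dz":0,"ax":0,"ay":0,"az":0}
    - {"claw":0.5,"dx":0,"dy":0,"dz":0,"ax":0,"ay":0,"az":0}
    - {"claw":0.5,"dx":0,"dy":0,"dz":0,"ax":0,"ay":0,"az":0}
    - {"claw":0.5,"dx":0,"dy":0,"dz":-0.05,"ax":0,"ay":0,"az":0}
    - {"claw":0.5,"dx":0,"dy":0,"dz":-0.15,"ax":0,"ay":0,"az":0}
    - {"claw":0.5,"dx":0,"dy":0,"dz":-0.2,"ax":0,"ay":0,"az":0}
    - {"claw":0.5,"dx":0,"dy":0,"dz":-0.2,"ax":0,"ay":0,"az":0}
    - {"claw":0.5,"dx":0,"dy":0,"dz":-0.2,"ax":0,"ay":0,"az":0}

```text
clock: 22.32
position: [0.6115, 0.2527, 0.2479]
orientation: [-180.0, 0.0, 20.0]
force: [0.7, 0.2, -0.2]
width: 0.0469
gripper_force: 0.0
```

```bash
python3 -c "
from h import *
plan(.4928,-.18,.245,20)"
```

```text
az total -0.0 rows 1 now [0.6115 0.2527 0.2479] [-1.800e+02  1.000e-02  1.999e+01]
total [-1.298  1.83   0.014] rows 11
```

carry_out:
  motion:
    - {"claw":0.5,"dx":-0.108,"dy":0.152,"dz":0,"ax":0,"ay":0,"az":0}
    - {"claw":0.5,"dx":-0.108,"dy":0.152,"dz":0,"ax":0,"ay":0,"az":0}
    - {"claw":0.5,"dx":-0.108,"dy":0.152,"dz":0,"ax":0,"ay":0,"az":0}
    - {"claw":0.5,"dx":-0.108,"dy":0.152,"dz":0,"ax":0,"ay":0,"az":0}
    - {"claw":0.5,"dx":-0.108,"dy":0.152,"dz":0,"ax":0,"ay":0,"az":0}
    - {"claw":0.5,"dx":-0.108,"dy":0.152,"dz":0,"ax":0,"ay":0,"az":0}
    - {"claw":0.5,"dx":-0.108,"dy":0.152,"dz":0,"ax":0,"ay":0,"az":0}
    - {"claw":0.5,"dx":-0.108,"dy":0.152,"dz":0,"ax":0,"ay":0,"az":0}

```text
clock: 22.98
position: [0.5319, -0.0363, 0.2464]
orientation: [180.0, -0.0, 20.0]
force: [0.7, -0.7, 1.2]
width: 0.0469
gripper_force: 0.0
```

carry_out:
  motion:
    - {"claw":0.5,"dx":-0.108,"dy":0.152,"dz":0,"ax":0,"ay":0,"az":0}
    - {"claw":0.5,"dx":-0.108,"dy":0.152,"dz":0,"ax":0,"ay":0,"az":0}
    - {"claw":0.5,"dx":-0.108,"dy":0.152,"dz":0,"ax":0,"ay":0,"az":0}
    - {"claw":0.5,"dx":-0.108,"dy":0.152,"dz":0,"ax":0,"ay":0,"az":0}
    - {"claw":0.5,"dx":0,"dy":0,"dz":0,"ax":0,"ay":0,"az":0}
    - {"claw":0.5,"dx":0,"dy":0,"dz":0,"ax":0,"ay":0,"az":0}

```text
clock: 23.48
position: [0.4926, -0.1801, 0.2463]
orientation: [180.0, -0.0, 19.8]
force: [0.1, 0.1, -0.6]
width: 0.0468
gripper_force: 0.0
```

```bash
python3 - <<'E'
from h import *
plan(.5734,-.2413,.022,20)
c,im,d=tops('wrist',.02,.06,(.4,.7,-.33,-.1))
print('jar');tops('top',.075,.11,(.52,.65,.18,.31))
print('tub');tops('top',.012,.04,(.385,.475,-.05,.05))
E
```

```text
az total -0.002 rows 1 now [ 0.4926 -0.1801  0.2463] [ 1.7998e+02 -3.0000e-02  1.9780e+01]
total [0.275 0.426 1.121] rows 7
obj 902 mean [ 0.636  -0.2296  0.0448] circ 0.6364 -0.2298 dia 0.0405
obj 800 mean [ 0.5628 -0.168   0.0447] circ 0.5625 -0.1681 dia 0.0396
obj 471 mean [ 0.5734 -0.241   0.0367] circ 0.5731 -0.2413 dia 0.0315
obj 231 mean [ 0.4989 -0.169   0.0286] circ 0.4986 -0.1689 dia 0.0237
obj 224 mean [ 0.5074 -0.2471  0.0286] circ 0.5072 -0.2473 dia 0.0236
jar
obj 342 mean [0.5892 0.2498 0.081 ] circ 0.5879 0.2464 dia 0.1226
obj 3 mean [0.6206 0.1852 0.0969] circ 0.6211 0.1857 dia 0.0191
obj 9 mean [0.5441 0.1939 0.0963] circ 0.5399 0.2056 dia 0.0617
tub
obj 38 mean [0.4035 0.0268 0.0262] circ 0.4183 0.0041 dia 0.104
obj 35 mean [ 0.4281 -0.0041  0.0292] circ 0.4275 -0.004 dia 0.0224
```

carry_out:
  motion:
    - {"claw":0.5,"dx":0.092,"dy":0.141,"dz":0,"ax":0,"ay":0,"az":0}
    - {"claw":0.5,"dx":0.092,"dy":0.141,"dz":0,"ax":0,"ay":0,"az":0}
    - {"claw":0.5,"dx":0.091,"dy":0.141,"dz":0,"ax":0,"ay":0,"az":0}
    - {"claw":0.5,"dx":0,"dy":0,"dz":0.2,"ax":0,"ay":0,"az":0}
    - {"claw":0.5,"dx":0,"dy":0,"dz":0.2,"ax":0,"ay":0,"az":0}
    - {"claw":0.5,"dx":0,"dy":0,"dz":0.2,"ax":0,"ay":0,"az":0}
    - {"claw":0.5,"dx":0,"dy":0,"dz":0.2,"ax":0,"ay":0,"az":0}
    - {"claw":0.5,"dx":0,"dy":0,"dz":0,"ax":0,"ay":0,"az":0}

```text
clock: 24.3
position: [0.5686, -0.2342, 0.0764]
orientation: [-179.2, 0.6, 20.1]
force: [-1.7, 0.9, -1.3]
width: 0.0472
gripper_force: 0.0
```

```bash
python3 -c "
from h import *
plan(.5733,-.2413,.022,20)"
```

```text
az total 0.001 rows 1 now [ 0.5686 -0.2342  0.0764] [-179.23    0.58   20.13]
total [0.01  0.041 0.272] rows 2
```

carry_out:
  motion:
    - {"claw":0.5,"dx":0,"dy":0,"dz":0,"ax":0,"ay":0,"az":0}
    - {"claw":0.5,"dx":0,"dy":0,"dz":0,"ax":0,"ay":0,"az":0}

```text
clock: 24.47
position: [0.5754, -0.2393, 0.0883]
orientation: [179.8, -0.1, 20.1]
force: [0.7, 0.4, 0.5]
width: 0.0468
gripper_force: 0.0
```

```bash
python3 -c "
from h import *
plan(.5733,-.2413,.022,20)"
```

```text
az total 0.001 rows 1 now [ 0.5754 -0.2393  0.0883] [ 1.7984e+02 -1.3000e-01  2.0070e+01]
total [-0.013  0.006  0.331] rows 2
```

carry_out:
  motion:
    - {"claw":0.5,"dx":-0.005,"dy":0.005,"dz":0.14,"ax":0,"ay":0,"az":0}
    - {"claw":0.5,"dx":0,"dy":0,"dz":0.12,"ax":0,"ay":0,"az":0}
    - {"claw":0.5,"dx":0,"dy":0,"dz":0.06,"ax":0,"ay":0,"az":0}
    - {"claw":0.5,"dx":0,"dy":0,"dz":0,"ax":0,"ay":0,"az":0}
    - {"claw":1,"dx":0,"dy":0,"dz":0,"ax":0,"ay":0,"az":0}
    - {"claw":1,"dx":0,"dy":0,"dz":0,"ax":0,"ay":0,"az":0}
    - {"claw":1,"dx":0,"dy":0,"dz":0,"ax":0,"ay":0,"az":0}
    - {"claw":1,"dx":0,"dy":0,"dz":0,"ax":0,"ay":0,"az":0}

```text
clock: 25.13
position: [0.5746, -0.2415, 0.0242]
orientation: [179.8, -0.1, 20.0]
force: [0.7, 1.7, 5.7]
width: 0.0315
gripper_force: 25.0
```

carry_out:
  motion:
    - {"claw":1,"dx":0,"dy":0,"dz":0,"ax":0,"ay":0,"az":0}
    - {"claw":1,"dx":0,"dy":0,"dz":-0.1,"ax":0,"ay":0,"az":0}
    - {"claw":1,"dx":0,"dy":0,"dz":-0.2,"ax":0,"ay":0,"az":0}
    - {"claw":1,"dx":0,"dy":0,"dz":-0.2,"ax":0,"ay":0,"az":0}
    - {"claw":1,"dx":0,"dy":0,"dz":-0.2,"ax":0,"ay":0,"az":0}
    - {"claw":1,"dx":0,"dy":0,"dz":-0.2,"ax":0,"ay":0,"az":0}
    - {"claw":1,"dx":0,"dy":0,"dz":-0.15,"ax":0,"ay":0,"az":0}
    - {"claw":1,"dx":0,"dy":0,"dz":0,"ax":0,"ay":0,"az":0}

```text
clock: 25.8
position: [0.5764, -0.2427, 0.2413]
orientation: [179.3, -0.5, 20.0]
force: [-0.4, -0.6, 1.0]
width: 0.0314
gripper_force: 25.0
```

carry_out:
  motion:
    - {"claw":1,"dx":0,"dy":0,"dz":0,"ax":0,"ay":0,"az":0}
    - {"claw":1,"dx":0,"dy":0,"dz":0,"ax":0,"ay":0,"az":0}

```text
clock: 25.97
position: [0.5724, -0.2403, 0.2306]
orientation: [-179.9, 0.1, 20.0]
force: [-0.5, 0.5, -1.5]
width: 0.0314
gripper_force: 25.0
```

```bash
python3 -c "
from h import *
plan(.5625,.2346,.09,20)"
```

```text
az total -0.0 rows 1 now [ 0.5724 -0.2403  0.2306] [-1.7993e+02  6.0000e-02  1.9990e+01]
total [ 0.766 -2.248  0.703] rows 13
```

carry_out:
  motion:
    - {"claw":1,"dx":0.059,"dy":-0.173,"dz":0,"ax":0,"ay":0,"az":0}
    - {"claw":1,"dx":0.059,"dy":-0.173,"dz":0,"ax":0,"ay":0,"az":0}
    - {"claw":1,"dx":0.059,"dy":-0.173,"dz":0,"ax":0,"ay":0,"az":0}
    - {"claw":1,"dx":0.059,"dy":-0.173,"dz":0,"ax":0,"ay":0,"az":0}
    - {"claw":1,"dx":0.059,"dy":-0.173,"dz":0,"ax":0,"ay":0,"az":0}
    - {"claw":1,"dx":0.059,"dy":-0.173,"dz":0,"ax":0,"ay":0,"az":0}
    - {"claw":1,"dx":0.059,"dy":-0.173,"dz":0,"ax":0,"ay":0,"az":0}
    - {"claw":1,"dx":0.059,"dy":-0.173,"dz":0,"ax":0,"ay":0,"az":0}

```text
clock: 26.63
position: [0.5653, 0.0536, 0.2288]
orientation: [-179.9, 0.2, 20.0]
force: [-0.0, -0.5, -1.5]
width: 0.0315
gripper_force: 25.0
```

carry_out:
  motion:
    - {"claw":1,"dx":0.059,"dy":-0.173,"dz":0,"ax":0,"ay":0,"az":0}
    - {"claw":1,"dx":0.059,"dy":-0.173,"dz":0,"ax":0,"ay":0,"az":0}
    - {"claw":1,"dx":0.059,"dy":-0.173,"dz":0,"ax":0,"ay":0,"az":0}
    - {"claw":1,"dx":0.059,"dy":-0.173,"dz":0,"ax":0,"ay":0,"az":0}
    - {"claw":1,"dx":0.059,"dy":-0.173,"dz":0,"ax":0,"ay":0,"az":0}
    - {"claw":1,"dx":0,"dy":0,"dz":0,"ax":0,"ay":0,"az":0}
    - {"claw":1,"dx":0,"dy":0,"dz":0,"ax":0,"ay":0,"az":0}
    - {"claw":1,"dx":0,"dy":0,"dz":0,"ax":0,"ay":0,"az":0}

```text
clock: 27.3
position: [0.5625, 0.234, 0.2295]
orientation: [-180.0, 0.2, 20.0]
force: [-0.3, -1.1, -1.9]
width: 0.0313
gripper_force: 25.0
```

```bash
python3 - <<'E'
from h import *
plan(.5625,.2346,.094,20)
c,im,d=tops('top',.08,.11,(.52,.65,.18,.31))
cv2.imwrite('pics/t6.png',cv2.resize(im[130:250,110:230],(480,480),interpolation=cv2.INTER_CUBIC))
E
```

```text
az total 0.0 rows 1 now [0.5625 0.234  0.2295] [-180.      0.22   20.  ]
total [ 0.001 -0.003  0.677] rows 4
obj 15 mean [0.5388 0.1993 0.1029] circ 0.5409 0.2048 dia 0.0643
obj 6 mean [0.5419 0.2838 0.1005] circ 0.5408 0.2806 dia 0.0349
```

```bash
python3 - <<'E'
from h import *
tops('wrist',.085,.112,(.53,.65,.19,.30))
E
```

```text
obj 56 mean [0.635  0.2103 0.1067] circ 0.6333 0.2206 dia 0.0673
obj 17 mean [0.6216 0.2934 0.1085] circ 0.6222 0.2916 dia 0.0272
obj 743 mean [0.6122 0.2522 0.1007] circ 0.6118 0.2521 dia 0.0318
obj 97 mean [0.543  0.285  0.1066] circ 0.5464 0.2843 dia 0.0448
obj 50 mean [0.5465 0.1964 0.106 ] circ 0.547 0.1971 dia 0.0207
```

First cylinder stands at (0.612,0.252) as placed. Lower the second.

carry_out:
  motion:
    - {"claw":1,"dx":0,"dy":-0.003,"dz":0.1,"ax":0,"ay":0,"az":0}
    - {"claw":1,"dx":0,"dy":0,"dz":0.2,"ax":0,"ay":0,"az":0}
    - {"claw":1,"dx":0,"dy":0,"dz":0.2,"ax":0,"ay":0,"az":0}
    - {"claw":1,"dx":0,"dy":0,"dz":0.13,"ax":0,"ay":0,"az":0}
    - {"claw":1,"dx":0,"dy":0,"dz":0.04,"ax":0,"ay":0,"az":0}
    - {"claw":1,"dx":0,"dy":0,"dz":0,"ax":0,"ay":0,"az":0}
    - {"claw":1,"dx":0,"dy":0,"dz":0,"ax":0,"ay":0,"az":0}

```text
clock: 27.98
position: [0.5642, 0.2345, 0.0988]
orientation: [180.0, -0.1, 19.9]
force: [-0.2, -0.0, -1.2]
width: 0.0311
gripper_force: 25.0
```

carry_out:
  motion:
    - {"claw":1,"dx":0,"dy":0,"dz":0.015,"ax":0,"ay":0,"az":0}
    - {"claw":1,"dx":0,"dy":0,"dz":0.01,"ax":0,"ay":0,"az":0}
    - {"claw":1,"dx":0,"dy":0,"dz":0,"ax":0,"ay":0,"az":0}

```text
clock: 28.23
position: [0.5641, 0.2352, 0.094]
orientation: [180.0, -0.1, 20.0]
force: [0.3, 0.3, -0.4]
width: 0.0318
gripper_force: 25.0
```

carry_out:
  motion:
    - {"claw":1,"dx":0,"dy":0,"dz":0.016,"ax":0,"ay":0,"az":0}
    - {"claw":1,"dx":0,"dy":0,"dz":0.013,"ax":0,"ay":0,"az":0}
    - {"claw":1,"dx":0,"dy":0,"dz":0,"ax":0,"ay":0,"az":0}

```text
clock: 28.48
position: [0.5638, 0.2353, 0.0879]
orientation: [180.0, -0.1, 20.0]
force: [-1.4, -0.8, 4.5]
width: 0.0312
gripper_force: 25.0
```

carry_out:
  motion:
    - {"claw":0.5,"dx":0,"dy":0,"dz":0,"ax":0,"ay":0,"az":0}
    - {"claw":0.5,"dx":0,"dy":0,"dz":0,"ax":0,"ay":0,"az":0}
    - {"claw":0.5,"dx":0,"dy":0,"dz":0,"ax":0,"ay":0,"az":0}
    - {"claw":0.5,"dx":0,"dy":0,"dz":-0.05,"ax":0,"ay":0,"az":0}
    - {"claw":0.5,"dx":0,"dy":0,"dz":-0.15,"ax":0,"ay":0,"az":0}
    - {"claw":0.5,"dx":0,"dy":0,"dz":-0.2,"ax":0,"ay":0,"az":0}
    - {"claw":0.5,"dx":0,"dy":0,"dz":-0.2,"ax":0,"ay":0,"az":0}
    - {"claw":0.5,"dx":0,"dy":0,"dz":-0.2,"ax":0,"ay":0,"az":0}

```text
clock: 29.15
position: [0.5628, 0.235, 0.2491]
orientation: [-180.0, 0.0, 20.0]
force: [1.1, 1.2, -0.6]
width: 0.047
gripper_force: 0.0
```

carry_out:
  motion:
    - {"claw":0.4,"dx":-0.19,"dy":0,"dz":0,"ax":0,"ay":0,"az":0}
    - {"claw":0.4,"dx":-0.1,"dy":0,"dz":0,"ax":0,"ay":0,"az":0}
    - {"claw":0.4,"dx":0,"dy":0,"dz":0,"ax":0,"ay":0,"az":0}
    - {"claw":0.4,"dx":0,"dy":0,"dz":0,"ax":0,"ay":0,"az":0}

```text
clock: 29.48
position: [0.5084, 0.2152, 0.2477]
orientation: [180.0, -0.1, 20.0]
force: [0.5, -1.0, -0.0]
width: 0.0566
gripper_force: 0.0
```

```bash
python3 - <<'E'
from h import *
plan(.6298,-.005,.245,20)
c,im,d=tops('wrist',.085,.112,(.53,.65,.19,.30))
cv2.imwrite('pics/w7.png',im)
E
```

```text
az total -0.0 rows 1 now [0.5084 0.2152 0.2477] [ 1.7999e+02 -9.0000e-02  1.9980e+01]
total [0.194 1.242 0.014] rows 7
obj 250 mean [0.6365 0.2483 0.1073] circ 0.615 0.245 dia 0.1101
obj 770 mean [0.6119 0.2521 0.1007] circ 0.6118 0.2521 dia 0.0318
obj 65 mean [0.5443 0.2863 0.1069] circ 0.5465 0.2838 dia 0.0459
obj 663 mean [0.563  0.2344 0.1007] circ 0.563 0.2343 dia 0.0317
obj 48 mean [0.5409 0.203  0.1064] circ 0.5425 0.2037 dia 0.0366
```

View pics/w7.png

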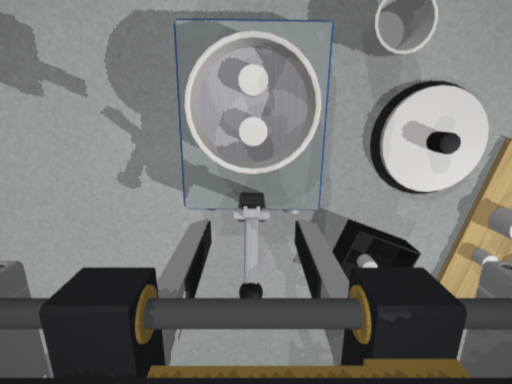

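The jar holds both mid-size cylinders at (253,80) and (253,131), the lid is on the mat, and the odd one is in the tub. Fetch the lid.

carry_out:
  motion:
    - {"claw":0.4,"dx":0.024,"dy":0.155,"dz":0,"ax":0,"ay":0,"az":0}
    - {"claw":0.4,"dx":0.024,"dy":0.155,"dz":0,"ax":0,"ay":0,"az":0}
    - {"claw":0.4,"dx":0.024,"dy":0.155,"dz":0,"ax":0,"ay":0,"az":0}
    - {"claw":0.4,"dx":0.024,"dy":0.155,"dz":0,"ax":0,"ay":0,"az":0}
    - {"claw":0.4,"dx":0.024,"dy":0.155,"dz":0,"ax":0,"ay":0,"az":0}
    - {"claw":0.4,"dx":0.024,"dy":0.155,"dz":0,"ax":0,"ay":0,"az":0}
    - {"claw":0.4,"dx":0.024,"dy":0.155,"dz":0,"ax":0,"ay":0,"az":0}
    - {"claw":0.4,"dx":0.024,"dy":0.155,"dz":0,"ax":0,"ay":0,"az":0}

```text
clock: 30.2
position: [0.6309, -0.0063, 0.2463]
orientation: [-180.0, 0.0, 20.0]
force: [0.8, 0.7, 0.9]
width: 0.0564
gripper_force: 0.0
```

carry_out:
  motion:
    - {"claw":0.4,"dx":0,"dy":0,"dz":0.1,"ax":0,"ay":0,"az":0}
    - {"claw":0.4,"dx":0,"dy":0,"dz":0.2,"ax":0,"ay":0,"az":0}
    - {"claw":0.4,"dx":0,"dy":0,"dz":0.2,"ax":0,"ay":0,"az":0}
    - {"claw":0.4,"dx":0,"dy":0,"dz":0.2,"ax":0,"ay":0,"az":0}
    - {"claw":0.4,"dx":0,"dy":0,"dz":0,"ax":0,"ay":0,"az":0}
    - {"claw":0.4,"dx":0,"dy":0,"dz":0,"ax":0,"ay":0,"az":0}
    - {"claw":0.4,"dx":0,"dy":0,"dz":0,"ax":0,"ay":0,"az":0}

```text
clock: 30.78
position: [0.6314, -0.005, 0.109]
orientation: [179.9, -0.2, 20.0]
force: [-0.1, -0.4, 1.2]
width: 0.0565
gripper_force: 0.0
```

```bash
python3 - <<'E'
from h import *
plan(.6298,-.005,.0389,20)
E
```

```text
az total -0.0 rows 1 now [ 0.6314 -0.005   0.109 ] [ 1.7991e+02 -1.5000e-01  1.9990e+01]
total [-0.008 -0.003  0.351] rows 2
```

carry_out:
  motion:
    - {"claw":0.4,"dx":-0.007,"dy":-0.002,"dz":0.15,"ax":0,"ay":0,"az":0}
    - {"claw":0.4,"dx":0,"dy":0,"dz":0.15,"ax":0,"ay":0,"az":0}
    - {"claw":0.4,"dx":0,"dy":0,"dz":0.045,"ax":0,"ay":0,"az":0}
    - {"claw":0.4,"dx":0,"dy":0,"dz":0,"ax":0,"ay":0,"az":0}
    - {"claw":0.4,"dx":0,"dy":0,"dz":0,"ax":0,"ay":0,"az":0}

```text
clock: 31.2
position: [0.6299, -0.0051, 0.0403]
orientation: [179.9, -0.2, 20.0]
force: [0.3, 0.6, 1.2]
width: 0.0563
gripper_force: 0.0
```

carry_out:
  motion:
    - {"claw":1,"dx":0,"dy":0,"dz":0,"ax":0,"ay":0,"az":0}
    - {"claw":1,"dx":0,"dy":0,"dz":0,"ax":0,"ay":0,"az":0}
    - {"claw":1,"dx":0,"dy":0,"dz":0,"ax":0,"ay":0,"az":0}
    - {"claw":1,"dx":0,"dy":0,"dz":0,"ax":0,"ay":0,"az":0}
    - {"claw":1,"dx":0,"dy":0,"dz":0,"ax":0,"ay":0,"az":0}
    - {"claw":1,"dx":0,"dy":0,"dz":0,"ax":0,"ay":0,"az":0}
    - {"claw":1,"dx":0,"dy":0,"dz":0,"ax":0,"ay":0,"az":0}
    - {"claw":1,"dx":0,"dy":0,"dz":0,"ax":0,"ay":0,"az":0}
  grip_force: 30

```text
clock: 31.87
position: [0.6287, -0.005, 0.0387]
orientation: [180.0, -0.0, 20.0]
force: [-1.3, -1.0, 4.8]
width: 0.0273
gripper_force: 30.0
```

carry_out:
  motion:
    - {"claw":1,"dx":0,"dy":0,"dz":-0.05,"ax":0,"ay":0,"az":0}
    - {"claw":1,"dx":0,"dy":0,"dz":-0.15,"ax":0,"ay":0,"az":0}
    - {"claw":1,"dx":0,"dy":0,"dz":-0.2,"ax":0,"ay":0,"az":0}
    - {"claw":1,"dx":0,"dy":0,"dz":-0.2,"ax":0,"ay":0,"az":0}
    - {"claw":1,"dx":0,"dy":0,"dz":-0.2,"ax":0,"ay":0,"az":0}
    - {"claw":1,"dx":0,"dy":0,"dz":-0.2,"ax":0,"ay":0,"az":0}
    - {"claw":1,"dx":0,"dy":0,"dz":0,"ax":0,"ay":0,"az":0}
    - {"claw":1,"dx":0,"dy":0,"dz":0,"ax":0,"ay":0,"az":0}

```text
clock: 32.53
position: [0.629, -0.0048, 0.2401]
orientation: [179.9, -0.2, 20.0]
force: [-0.8, 1.4, -5.6]
width: 0.0275
gripper_force: 30.0
```

```bash
python3 - <<'E'
from h import *
plan(.5847,.2446,.245,20)
E
```

```text
az total -0.0 rows 1 now [ 0.629  -0.0048  0.2401] [179.89  -0.22  19.99]
total [ 0.218 -1.247 -0.024] rows 7
```

carry_out:
  motion:
    - {"claw":1,"dx":0.027,"dy":-0.156,"dz":0,"ax":0,"ay":0,"az":0}
    - {"claw":1,"dx":0.027,"dy":-0.156,"dz":0,"ax":0,"ay":0,"az":0}
    - {"claw":1,"dx":0.027,"dy":-0.156,"dz":0,"ax":0,"ay":0,"az":0}
    - {"claw":1,"dx":0.027,"dy":-0.156,"dz":0,"ax":0,"ay":0,"az":0}
    - {"claw":1,"dx":0.027,"dy":-0.156,"dz":0,"ax":0,"ay":0,"az":0}
    - {"claw":1,"dx":0.027,"dy":-0.156,"dz":0,"ax":0,"ay":0,"az":0}
    - {"claw":1,"dx":0.027,"dy":-0.156,"dz":0,"ax":0,"ay":0,"az":0}
    - {"claw":1,"dx":0.027,"dy":-0.156,"dz":0,"ax":0,"ay":0,"az":0}

```text
clock: 33.2
position: [0.5807, 0.2456, 0.2332]
orientation: [-179.9, 0.4, 20.0]
force: [-0.5, -0.7, -3.8]
width: 0.0274
gripper_force: 30.0
```

carry_out:
  motion:
    - {"claw":1,"dx":0,"dy":0,"dz":0.1,"ax":0,"ay":0,"az":0}
    - {"claw":1,"dx":0,"dy":0,"dz":0.15,"ax":0,"ay":0,"az":0}
    - {"claw":1,"dx":0,"dy":0,"dz":0.05,"ax":0,"ay":0,"az":0}
    - {"claw":1,"dx":0,"dy":0,"dz":0,"ax":0,"ay":0,"az":0}
    - {"claw":1,"dx":0,"dy":0,"dz":0,"ax":0,"ay":0,"az":0}
    - {"claw":1,"dx":0,"dy":0,"dz":0,"ax":0,"ay":0,"az":0}

```text
clock: 33.7
position: [0.5839, 0.2442, 0.1785]
orientation: [180.0, -0.0, 19.9]
force: [1.0, -1.0, -3.3]
width: 0.0272
gripper_force: 30.0
```

```bash
python3 - <<'E'
from h import *
for i in range(2): plan(.5847,.2446,.1489,20)
c,im,d=tops('wrist',.09,.112,(.5,.67,.15,.34))
E
```

```text
az total -0.001 rows 1 now [0.5839 0.2442 0.1785] [ 1.800e+02 -4.000e-02  1.994e+01]
total [ 0.004 -0.     0.148] rows 1
az total -0.001 rows 1 now [0.5839 0.2442 0.1785] [ 1.800e+02 -4.000e-02  1.994e+01]
total [ 0.004 -0.     0.148] rows 1
```

carry_out:
  motion:
    - {"claw":1,"dx":0.004,"dy":0,"dz":0.05,"ax":0,"ay":0,"az":0}
    - {"claw":1,"dx":0,"dy":0,"dz":0.04,"ax":0,"ay":0,"az":0}
    - {"claw":1,"dx":0,"dy":0,"dz":0.015,"ax":0,"ay":0,"az":0}
    - {"claw":1,"dx":0,"dy":0,"dz":0,"ax":0,"ay":0,"az":0}
    - {"claw":1,"dx":0,"dy":0,"dz":0,"ax":0,"ay":0,"az":0}

```text
clock: 34.17
position: [0.5839, 0.2447, 0.1564]
orientation: [-180.0, 0.0, 20.0]
force: [0.3, -0.6, -3.9]
width: 0.0274
gripper_force: 30.0
```

carry_out:
  motion:
    - {"claw":1,"dx":0,"dy":0,"dz":0.015,"ax":0,"ay":0,"az":0}
    - {"claw":1,"dx":0,"dy":0,"dz":0.015,"ax":0,"ay":0,"az":0}
    - {"claw":1,"dx":0,"dy":0,"dz":0,"ax":0,"ay":0,"az":0}

```text
clock: 34.42
position: [0.5838, 0.2448, 0.1502]
orientation: [-180.0, 0.1, 20.0]
force: [0.3, 1.0, -3.7]
width: 0.0272
gripper_force: 30.0
```

carry_out:
  motion:
    - {"claw":1,"dx":0,"dy":0,"dz":0.007,"ax":0,"ay":0,"az":0}
    - {"claw":1,"dx":0,"dy":0,"dz":0.003,"ax":0,"ay":0,"az":0}
    - {"claw":1,"dx":0,"dy":0,"dz":0,"ax":0,"ay":0,"az":0}

```text
clock: 34.67
position: [0.5842, 0.2448, 0.1488]
orientation: [180.0, -0.0, 20.0]
force: [-0.2, 0.4, -4.1]
width: 0.0275
gripper_force: 30.0
```

carry_out:
  motion:
    - {"claw":1,"dx":0,"dy":0,"dz":0.005,"ax":0,"ay":0,"az":0}
    - {"claw":1,"dx":0,"dy":0,"dz":0.005,"ax":0,"ay":0,"az":0}
    - {"claw":1,"dx":0,"dy":0,"dz":0,"ax":0,"ay":0,"az":0}

```text
clock: 34.92
position: [0.5844, 0.2449, 0.1487]
orientation: [180.0, -0.0, 20.0]
force: [-4.3, -0.7, 4.9]
width: 0.0276
gripper_force: 30.0
```

Seated: contact at the original height. Release and go back for the clamp.

carry_out:
  motion:
    - {"claw":0.4,"dx":0,"dy":0,"dz":0,"ax":0,"ay":0,"az":0}
    - {"claw":0.4,"dx":0,"dy":0,"dz":0,"ax":0,"ay":0,"az":0}
    - {"claw":0.4,"dx":0,"dy":0,"dz":0,"ax":0,"ay":0,"az":0}
    - {"claw":0.4,"dx":0,"dy":0,"dz":0,"ax":0,"ay":0,"az":0}
    - {"claw":0.4,"dx":0,"dy":0,"dz":-0.1,"ax":0,"ay":0,"az":0}
    - {"claw":0.4,"dx":0,"dy":0,"dz":-0.2,"ax":0,"ay":0,"az":0}
    - {"claw":0.4,"dx":0,"dy":0,"dz":-0.2,"ax":0,"ay":0,"az":0}
    - {"claw":0.4,"dx":0,"dy":0,"dz":0,"ax":0,"ay":0,"az":0}

```text
clock: 35.58
position: [0.5884, 0.2459, 0.2569]
orientation: [179.9, -0.9, 20.0]
force: [0.2, 0.4, 1.2]
width: 0.0563
gripper_force: 0.0
```

carry_out:
  motion:
    - {"claw":0.4,"dx":-0.178,"dy":0,"dz":0,"ax":0,"ay":0,"az":0}
    - {"claw":0.4,"dx":-0.178,"dy":0,"dz":0,"ax":0,"ay":0,"az":0}
    - {"claw":0.4,"dx":-0.178,"dy":0,"dz":0,"ax":0,"ay":0,"az":0}
    - {"claw":0.4,"dx":-0.178,"dy":0,"dz":0,"ax":0,"ay":0,"az":0}
    - {"claw":0.4,"dx":-0.178,"dy":0,"dz":0,"ax":0,"ay":0,"az":0}
    - {"claw":0.4,"dx":0,"dy":0,"dz":0,"ax":0,"ay":0,"az":0}
    - {"claw":0.4,"dx":0,"dy":0,"dz":0,"ax":0,"ay":0,"az":0}

```text
clock: 36.17
position: [0.416, 0.1838, 0.247]
orientation: [180.0, -0.1, 20.0]
force: [-0.0, 0.1, 0.0]
width: 0.0567
gripper_force: 0.0
```

```bash
python3 - <<'E'
from h import *
plan(.4152,.1835,.1598,20)
c,im,d=tops('wrist',.125,.137,(.5,.67,.15,.34))
cv2.imwrite('pics/w8.png',im)
E
```

```text
az total -0.0 rows 1 now [0.416  0.1838 0.247 ] [ 1.7998e+02 -1.0000e-01  1.9970e+01]
total [-0.004 -0.     0.436] rows 3
obj 9455 mean [0.5537 0.2331 0.1308] circ 0.5749 0.2409 dia 0.1418
```

View pics/w8.png

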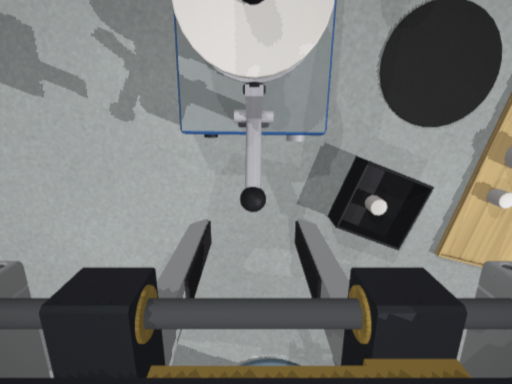

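The lid sits level on the jar (top at 0.131). The clamp ball is at (252,199). Descend, grip and swing it up.

carry_out:
  motion:
    - {"claw":0.4,"dx":-0.003,"dy":-0.005,"dz":0.15,"ax":0,"ay":0,"az":0}
    - {"claw":0.4,"dx":0,"dy":0,"dz":0.15,"ax":0,"ay":0,"az":0}
    - {"claw":0.4,"dx":0,"dy":0,"dz":0.13,"ax":0,"ay":0,"az":0}
    - {"claw":0.4,"dx":0,"dy":0,"dz":0,"ax":0,"ay":0,"az":0}
    - {"claw":1,"dx":0,"dy":0,"dz":0,"ax":0,"ay":0,"az":0}
    - {"claw":1,"dx":0,"dy":0,"dz":0,"ax":0,"ay":0,"az":0}
    - {"claw":1,"dx":0,"dy":0,"dz":0,"ax":0,"ay":0,"az":0}
    - {"claw":1,"dx":0,"dy":0,"dz":0,"ax":0,"ay":0,"az":0}
  grip_force: 15

```text
clock: 36.88
position: [0.4175, 0.185, 0.1628]
orientation: [180.0, -0.2, 20.0]
force: [0.2, 0.4, 0.3]
width: 0.0332
gripper_force: 0.0
```

carry_out:
  motion:
    - {"claw":1,"dx":0,"dy":0,"dz":0,"ax":0,"ay":0,"az":0}
    - {"claw":1,"dx":0,"dy":0,"dz":0,"ax":0,"ay":0,"az":0}
    - {"claw":1,"dx":0,"dy":0,"dz":0,"ax":0,"ay":0,"az":0}

```text
clock: 37.13
position: [0.4169, 0.1843, 0.1618]
orientation: [179.9, -0.1, 20.0]
force: [2.1, -3.0, 1.4]
width: 0.0229
gripper_force: 15.0
```

carry_out:
  motion:
    - {"claw":1,"dx":0.013,"dy":0,"dz":-0.026,"ax":0,"ay":0,"az":0}
    - {"claw":1,"dx":0.015,"dy":0,"dz":-0.026,"ax":0,"ay":0,"az":0}
    - {"claw":1,"dx":0.017,"dy":0,"dz":-0.025,"ax":0,"ay":0,"az":0}
    - {"claw":1,"dx":0.019,"dy":0,"dz":-0.024,"ax":0,"ay":0,"az":0}
    - {"claw":1,"dx":0.021,"dy":0,"dz":-0.022,"ax":0,"ay":0,"az":0}
    - {"claw":1,"dx":0.022,"dy":0,"dz":-0.021,"ax":0,"ay":0,"az":0}
    - {"claw":1,"dx":0.024,"dy":0,"dz":-0.019,"ax":0,"ay":0,"az":0}

```text
clock: 37.72
position: [0.4398, 0.1924, 0.1929]
orientation: [179.9, 0.2, 20.0]
force: [-0.7, -7.0, -1.2]
width: 0.0229
gripper_force: 15.0
```

carry_out:
  motion:
    - {"claw":1,"dx":0.025,"dy":0,"dz":-0.017,"ax":0,"ay":0,"az":0}
    - {"claw":1,"dx":0.027,"dy":0,"dz":-0.015,"ax":0,"ay":0,"az":0}
    - {"claw":1,"dx":0.028,"dy":0,"dz":-0.013,"ax":0,"ay":0,"az":0}
    - {"claw":1,"dx":0.029,"dy":0,"dz":-0.01,"ax":0,"ay":0,"az":0}
    - {"claw":1,"dx":0.029,"dy":0,"dz":-0.008,"ax":0,"ay":0,"az":0}

```text
clock: 38.13
position: [0.4663, 0.2018, 0.2065]
orientation: [179.8, 0.2, 20.0]
force: [-1.5, -7.5, 3.0]
width: 0.0226
gripper_force: 15.0
```

carry_out:
  motion:
    - {"claw":1,"dx":0.03,"dy":0.006,"dz":-0.006,"ax":0,"ay":0,"az":0}
    - {"claw":1,"dx":0.03,"dy":0,"dz":-0.004,"ax":0,"ay":0,"az":0}
    - {"claw":1,"dx":0.02,"dy":0,"dz":-0.001,"ax":0,"ay":0,"az":0}
    - {"claw":1,"dx":0,"dy":0,"dz":0,"ax":0,"ay":0,"az":0}
    - {"claw":1,"dx":0,"dy":0,"dz":0,"ax":0,"ay":0,"az":0}

```text
clock: 38.55
position: [0.4829, 0.2075, 0.2095]
orientation: [180.0, -0.1, 20.0]
force: [1.8, -3.1, 4.5]
width: 0.0227
gripper_force: 15.0
```

carry_out:
  motion:
    - {"claw":1,"dx":0.01,"dy":0,"dz":0,"ax":0,"ay":0,"az":0}
    - {"claw":1,"dx":0,"dy":0,"dz":0,"ax":0,"ay":0,"az":0}

```text
clock: 38.72
position: [0.4843, 0.208, 0.2095]
orientation: [180.0, -0.1, 20.0]
force: [-1.3, -3.9, 6.9]
width: 0.0226
gripper_force: 15.0
```

carry_out:
  motion:
    - {"claw":1,"dx":0.01,"dy":0,"dz":0.003,"ax":0,"ay":0,"az":0}
    - {"claw":1,"dx":0,"dy":0,"dz":0,"ax":0,"ay":0,"az":0}

```text
clock: 38.88
position: [0.4865, 0.2088, 0.2095]
orientation: [180.0, -0.1, 20.0]
force: [-1.3, -3.2, 9.7]
width: 0.0231
gripper_force: 15.0
```

carry_out:
  motion:
    - {"claw":1,"dx":0.01,"dy":0,"dz":0.003,"ax":0,"ay":0,"az":0}
    - {"claw":1,"dx":0,"dy":0,"dz":0,"ax":0,"ay":0,"az":0}

```text
clock: 39.05
position: [0.4887, 0.2096, 0.2094]
orientation: [180.0, -0.2, 20.0]
force: [-0.5, -2.7, 10.0]
width: 0.0228
gripper_force: 15.0
```

carry_out:
  motion:
    - {"claw":0.4,"dx":0,"dy":0,"dz":0,"ax":0,"ay":0,"az":0}
    - {"claw":0.4,"dx":0,"dy":0,"dz":0,"ax":0,"ay":0,"az":0}
    - {"claw":0.4,"dx":0,"dy":0,"dz":0,"ax":0,"ay":0,"az":0}
    - {"claw":0.4,"dx":0,"dy":0,"dz":0,"ax":0,"ay":0,"az":0}
    - {"claw":0.4,"dx":0,"dy":0,"dz":-0.2,"ax":0,"ay":0,"az":0}
    - {"claw":0.4,"dx":0,"dy":0,"dz":-0.2,"ax":0,"ay":0,"az":0}
    - {"claw":0.4,"dx":-0.15,"dy":0,"dz":-0.1,"ax":0,"ay":0,"az":0}
    - {"claw":0.4,"dx":-0.15,"dy":0,"dz":0,"ax":0,"ay":0,"az":0}

```text
clock: 39.72
position: [0.4331, 0.1894, 0.3124]
orientation: [179.9, -0.5, 20.0]
force: [-0.5, -0.5, 0.4]
width: 0.0563
gripper_force: 0.0
```

carry_out:
  motion:
    - {"claw":0.4,"dx":0,"dy":0,"dz":0,"ax":0,"ay":0,"az":0}
    - {"claw":0.4,"dx":0,"dy":0,"dz":0,"ax":0,"ay":0,"az":0}

```text
clock: 39.88
position: [0.4305, 0.189, 0.3071]
orientation: [-180.0, -0.1, 20.0]
force: [0.4, -1.3, 0.6]
width: 0.0565
gripper_force: 0.0
```

```bash
python3 - <<'E'
from h import *
s=ctrl.get_state();print(s['position'])
c,im,d=tops('wrist',.2,.24,(.4,.55,.15,.26))
j=np.array([.5855,.2435]); b=j-.106*np.array([.9397,.342]); print('expected ball',b)
K,Rm,t=c; vv,uu=np.mgrid[:384,:512]; W=(np.stack([(uu-K[0,2])/K[0,0]*d,(vv-K[1,2])/K[1,1]*d,d],-1)-t)@Rm
L=(W[...,:2]-j)@np.array([.9397,.342]); M=(W[...,:2]-j)@np.array([-.342,.9397])
for a in np.arange(-.115,-.03,.006):
    m=(abs(L-a)<.003)&(abs(M)<.004)&(d>0); print(round(a,3),np.percentile(W[m][:,2],90).round(4) if m.any() else None,end='; ')
c,im2,d=grab('scene')
cv2.imwrite('pics/f.png',np.hstack([cv2.resize(im[:300,130:430],(400,400),interpolation=cv2.INTER_CUBIC),cv2.resize(im2[80:220,220:360],(400,400),interpolation=cv2.INTER_CUBIC)]))
E
```

```text
[0.43049953 0.18896878 0.30707511]
obj 402 mean [0.4832 0.2068 0.2252] circ 0.4828 0.2066 dia 0.0209
expected ball [0.4858918 0.207248 ]
-0.115 0.2273; -0.109 0.228; -0.103 0.2269; -0.097 0.2217; -0.091 0.1445; -0.085 0.1448; -0.079 0.1447; -0.073 0.1453; -0.067 0.1454; -0.061 0.1459; -0.055 0.1461; -0.049 0.1318; -0.043 0.1315; -0.037 0.1318; -0.031 0.1317;
```

View pics/f.png

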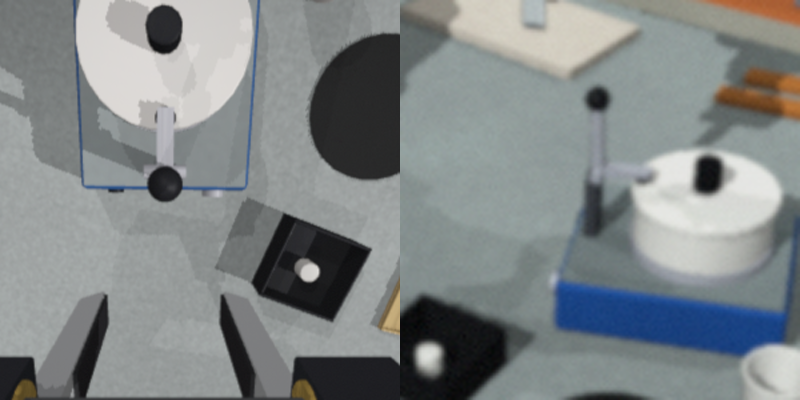

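```bash
python3 - <<'E'
from h import *
W0=np.load('sceneW.npy'); c,im,d=load('scene'); K,Rm,t=c
vv,uu=np.mgrid[:384,:512]; W1=(np.stack([(uu-K[0,2])/K[0,0]*d,(vv-K[1,2])/K[1,1]*d,d],-1)-t)@Rm
z=np.array([.9397,.342])
for W in(W0,W1):
    m=(W[...,2]>.205)&(W[...,2]<.235)&(np.linalg.norm(W[...,:2]-[.484,.204],axis=-1)<.03)
    v,u=np.nonzero(m); print('ball px',u.mean().round(2),v.mean().round(2),m.sum(),W[m].mean(0).round(4))
    L=(W[...,:2]-[.5855,.2435])@z; M=(W[...,:2]-[.5855,.2435])@np.array([-.342,.9397])
    m=(L>-.09)&(L<-.058)&(abs(M)<.007)&(W[...,2]>.135)&(W[...,2]<.15); print(m.sum(),np.polyfit(L[m],W[m][:,2],1).round(4))
    m=(W[...,2]>.125)&(W[...,2]<.136)&(abs(L)<.07)&(abs(M)<.07); print('lid z',W[m][:,2].mean().round(4),np.linalg.lstsq(np.c_[L[m],M[m],np.ones(m.sum())],W[m][:,2],rcond=None)[0].round(4))
E
```

```text
ball px 288.38 114.11 61 [0.4853 0.2001 0.2193]
38 [0.0051 0.1435]
lid z 0.1306 [-0.0004  0.005   0.1307]
ball px 288.5 114.16 62 [0.486  0.1995 0.2197]
33 [0.0159 0.1441]
lid z 0.1306 [0.0005 0.0062 0.1306]
```

The clamp ball and lid height match the starting clamped state to within measurement error, so I'm handing in.

```bash
python3 -c "
from h import *
print(job.finish_job())"
```

```text
the job is handed in; nothing more can be done
None
```

The job is handed in: both 32 mm cylinders found on the tray are in the jar, the odd small cylinder found in the jar is in the tub, the lid is fully home, and the clamp handle is upright; I don't have the judge's verdict.

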